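# Rebuild the air filter on its post

### The arm

A 7-joint arm with a two-finger parallel gripper is mounted at the origin on the work surface. World frame = base frame: x ahead of the robot, y to its left, z up, the work surface at z = 0. Lengths are in mm, angles in rad, forces in N, time in s.
With the tool pointing down it reaches from about 425 to 950 mm from the base axis. Payload 4.7 kg.
Tool frame: the origin (TCP) lies midway between the tips of the shut fingers; the grasp point (between the pads) lies 19 mm behind it; z points along the fingers, y is the direction in which the jaws open and shut (so a half turn about z gives the same grasp; the last joint's range is limited). The gripper opens to 85 mm and grips with 20 to 120 N. Pads are 22 mm wide; open, the fingers measure 114 mm over their backs; the gripper's body (76 mm by 85 mm) begins 54 mm behind the grasp point. The pads swing forward as they close: fully open they stand 13 mm farther back than shut.
Start: joints at [-1.354, 0.469, -0.049, 1.532, 0.024, 1.141, -0.082], TCP at [164.207, 654.74, 231.335] pointing down, gripper open.
Joint ranges: [-2.59, 2.59], [-0.33, 1.99], [-1.39, 1.29], [0.1, 2.45], [-1.04, 4.18], [0.21, 1.99], [-2.66, 2.66]. Speed limits (rad/s): [2.57, 2.57, 3.14, 3.14, 3.14, 3.14, 3.14].

### API

Orientations are given as a unit quaternion [x, y, z, w].
In Python, from cell import arm gives the robot as it stands.
- The arm moves only by the tool step_arm, never from a script. Its arguments are lists of equal length, an entry for each row: "dp": the shift along the tool's x, y, z normalised to -1 to 1, where 1 is 0.2 m, a list of three; "dr": the turn, a rotation vector about the tool's x, y, z normalised to -1 to 1, where 1 is 180 degrees, a list of three. In form: {"dp": [[tx, ty, tz], ...], "dr": [[rx, ry, rz], ...]}. A call has 1 to 8 rows; each row is the pose to reach, as a shift and turn from the pose measured when the call began, along the tool's axes at that moment, turning the shorter way round; what a row does not reach only later rows make up. A row lasts 1/8 s, in which the tool goes at most 62.5 mm and 10.7 degrees, less where a joint would pass 70% of its speed; a pose out of reach is approached as far as the arm can. A call with a number of a shift or a turn outside -1 to 1 is refused whole. A call with a gripper value outside its range is refused whole. "claw" is the closure, from 0 (fully open) to 1 (shut), set as the call begins (left out, the last holds). The fingers move at their own pace and stop on an object; the grip force is fixed at half the most. Time passes only in rows, so rows that repeat a pose let the fingers close. It gives the time, the measured TCP pose, the force and the opening at its end, in the units of the state.
- arm.get_obs(): the state, without advancing time (a new reading comes with each control period).
- arm.read_camera(name): name is "scene" or "top" or "wrist"; returns a dict with "frame" (400x640x3 uint8, red, green, blue), "vertical_fov" (degrees; the focal length in pixels is half the picture's height over the tangent of half this angle, whatever the lens; pixels are square), "cx", "cy" (the principal point, pixels), "distortion" ([k1, k2, p1, p2, k3] as OpenCV has them; the pictures are not rectified), "T" (4x4, takes a point from camera to world coordinates). Camera axes: x right, y up, looking along -z (the intrinsics and any distortion apply to the point x, -y, -z); pixel columns grow to the right and rows downward; lengths in mm; the calibration is good to about 2 mm. A picture is of the moment at which its call begins. There is no depth.
- arm.hand_in(): hands the job in, once; it reports no verdict.
The state is a dict: "clock": time; "joint_positions": joint angles; "dq": joint speeds; "effort": joint torques, N m; "tool_pos": TCP position; "orientation": TCP orientation; "wrist_force": force on the tool from outside, world axes, zero at the start; "torque": the same for the moment, N m; "opening": finger opening in mm.
Only numpy, scipy, OpenCV 4.12 (cv2) and the standard library are available. Lean on these libraries where they do the work, as an engineer would, in place of code of your own. Each camera call takes 0.05 s, during which the arm holds its last target.

### The job

Rebuild the air-line filter on its post: the perforated steel support plate goes on first, then the brass spacer, then the blue clamp ring, each lowered down the post (not dropped) until it lies flat, and last the black cap. Turn the cap until the cross-shaped socket under it slips over the cross-shaped end of the post, so that it sits fully home on the clamp ring, then let go; leave the other things on the bench where they are.

Things in the scene. Friction and masses are not known exactly. Their poses are not given: they have to be found in the camera images.
- filter_base: Filter base, bolted to the bench: grey round flange 110 mm across, 12 mm high, with a raised aluminium seat 64 mm across (top 25 mm above the bench) and a vertical post in its middle. Origin: centre of its underside, on the bench; z up. A short brass port sticks out to 91 mm from the axis on its +x side, lower than the seat.
- seat (a point): Centre of the seat's top face, 25 mm above the bench, on the post's axis; z up. The layers stack up from here. The steel post is 23 mm in diameter for its first 52 mm above this point, then a copper-coloured cross-shaped end (like a plus sign from above) whose flat top is 68 mm above this point.
- post_top (a point): Centre of the flat top of the post's cross-shaped end, 93 mm above the bench. The cross is two crossed bars, each 21 by 8 mm, 16 mm high. Its angle about the vertical differs every time and is NOT given by this or any frame: see it or feel for it. The post is tight in the base and does not turn when a part is turned lightly on it.
- support_center (a point): Support plate: bright steel disc with dots of perforation, 50 mm outside, 27 mm bore, 12 mm thick, about 0.1 kg, lying flat on the bench. The point is its centre, half-way up (6 mm); z along its axis. Either face may be up.
- spacer_center (a point): Spacer: brass tube, 38 mm outside, 27 mm bore, 30 mm high, about 0.12 kg, standing on the bench. The point is its centre, half-way up (15 mm); z along its axis. Either end may be up.
- clamp_center (a point): Clamp ring: blue ring, 50 mm outside, 27 mm bore, 14 mm thick, about 0.09 kg, lying flat on the bench. The point is its centre, half-way up (7 mm); z along its axis. Either face may be up.
- cap_grip (a point): Cap, black, about 0.15 kg, standing upright on the bench. This point is the centre of its grey grip bar, on the cap's axis, 34 mm above the cap's underside; z up. The bar is 44 mm long (along x), 12 mm wide (along y), 28 mm high, and forms the top of the cap (48 mm high overall).
- cap: The same cap; origin: centre of its underside. Below the bar: round flange 52 mm across, 6 mm thick, then a square boss 36 by 36 by 14 mm with a cross-shaped socket, arms 25 by 11 mm along x and y, 14 mm deep, open below. It drops over the post's cross when centred within 1 mm and aligned within about 5 degrees (any quarter turn); else it rides on top, 12 mm too high. Home, it rests on the clamp ring.
- old_ring: Bystander, to be left where it is: white plastic ring, 54 mm outside, 34 mm bore, 12 mm thick, lying flat.
- green_stub: Bystander, to be left where it is: short green plastic tube, 36 mm outside, 24 mm bore, 18 mm high, standing.
- wrench: Bystander, to be left where it is: steel wrench lying flat.
- screwdriver: Bystander, to be left where it is: yellow-handled screwdriver lying flat.
- grease_jar: Bystander, to be left where it is: white jar with steel lid, 64 mm across, 70 mm high.
- oil_bottle: Bystander, to be left where it is: clear bottle with red cap, 60 mm across, 160 mm high.
- support: The same support as point support_center; its origin is the centre of its underside.
- spacer: The same spacer as point spacer_center; its origin is the centre of its underside.
- clamp: The same clamp as point clamp_center; its origin is the centre of its underside.
- filter_post (a joint): post angle about its own axis in the base
Mind the look-alikes: they are no part of the job. Of the things shaped like the clamp, the blue one is meant. What is shaped like the support but orange is not meant.

How it is judged (in metres and radians):
On the way, in this order (a step that is already met when the one before it is completed fails the run):
1. the support plate lies flat on the base's seat, round the post (horizontal distance between support_center and seat below 0.004 m and z of support_center in the frame of seat between 0.0035 and 0.0085 m and angle between the z axis of support_center and the z axis of seat, either way round below 0.08 rad), for 0.2 s.
2. the spacer stands on the support plate (all of step 1 and horizontal distance between spacer_center and seat below 0.004 m and z of spacer_center in the frame of seat between 0.0245 and 0.0295 m and angle between the z axis of spacer_center and the z axis of seat, either way round below 0.08 rad), for 0.2 s.
3. the clamp ring lies flat on the spacer (all of step 2 and horizontal distance between clamp_center and seat below 0.004 m and z of clamp_center in the frame of seat between 0.0465 and 0.0515 m and angle between the z axis of clamp_center and the z axis of seat, either way round below 0.08 rad), for 0.2 s.
4. the cap is home over the cross-shaped end, resting on the clamp ring (all of step 3 and horizontal distance between cap_grip and seat below 0.004 m and z of cap_grip in the frame of seat between 0.087 and 0.093 m and angle between the z axis of cap_grip and the z axis of seat, either way round below 0.08 rad and angle between cap_grip's own z axis and vertical below 0.08 rad), for 0.2 s.
At the end, for the whole second after the job is handed in: From the bottom up, support plate, spacer, clamp ring and cap are stacked on the post: each centred within 4 mm of the post's axis, flat within 0.08 rad, at its seated height within 2.5 mm (cap 3 mm, upright, socket over the cross), all at rest (under 0.03 m/s) (all of step 4 and linear speed of each of support, spacer, clamp, cap below 0.03 m/s); the robot touches nothing.
It fails at once if a bystander is moved more than 3 cm from its place (distance of any of old_ring, green_stub, wrench, screwdriver, grease_jar, oil_bottle from where it was at the start of the episode above 0.03 m).
It fails at once if a part is dropped over the post (faster than 0.7 m/s there, a fall of about 25 mm) ((horizontal distance between support_center and seat below 0.02 m and z of support_center in the frame of seat below 0.11 m and linear speed of support above 0.7 m/s) or (horizontal distance between spacer_center and seat below 0.02 m and z of spacer_center in the frame of seat below 0.11 m and linear speed of spacer above 0.7 m/s) or (horizontal distance between clamp_center and seat below 0.02 m and z of clamp_center in the frame of seat below 0.11 m and linear speed of clamp above 0.7 m/s) or (horizontal distance between cap_grip and seat below 0.02 m and z of cap_grip in the frame of seat below 0.11 m and linear speed of cap above 0.7 m/s)).
It also fails if it takes over 72 s, if anything falls off the work surface, if the arm or the gripper's body presses on something with over 40 N, if the wrist force passes 120 N, or if a joint passes its speed limit or range.

## Working session

There is one attempt and no reset: what is moved stays moved. The work goes in short steps, Python scripts to look and compute and a tool call to move; the robot and the scene stay as the last step left them, time stands still between calls to the robot, and variables do not carry over. Pictures are saved under pics/ and viewed, and the job is handed in when it is done.

Besides the shell and the picture viewer there is one more tool, called as name(argument=value, ...) on one line, values as JSON. step_arm: Moves the arm, as the interface text tells. Its arguments: {"type":"object","properties":{"dp":{"type":"array","items":{"type":"array","items":{"type":"number"}}},"dr":{"type":"array","items":{"type":"array","items":{"type":"number"}}},"claw":{"type":"number"}},"required":["dp","dr"]}

```bash
ls; mkdir -p pics; python3 - <<'E'
from cell import arm
import cv2,numpy as np
o=arm.get_obs(); print(o)
for n in("scene","top","wrist"):
    c=arm.read_camera(n); cv2.imwrite(f"pics/{n}0.png",c["frame"][:,:,::-1]); print(n,c["vertical_fov"],c["cx"],c["cy"],c["distortion"],np.round(c["T"],3).tolist())
E
```

```text
pics
{'clock': 0.0, 'joint_positions': array([-1.35391994,  0.46947529, -0.04858555,  1.5337169 ,  0.02410992,
        1.14101709, -0.08227207]), 'dq': array([-6.72672476e-04,  1.57072054e-05,  1.05152271e-04,  2.47256224e-03,
        2.16764207e-03,  5.68192335e-04, -2.30199912e-04]), 'effort': array([ 2.60840379e-04, -5.10318911e+01, -4.64865344e-02, -2.37706590e+01,
        1.08261080e-02,  8.14207160e-03, -3.19425915e-06]), 'tool_pos': array([164.08633603, 654.13163283, 230.22886747]), 'orientation': array([ 1.22551362e-01,  9.92461653e-01, -1.01214725e-03, -7.99429205e-05]), 'wrist_force': array([-0.03571591, -0.08418126,  0.01841898]), 'torque': array([ 0.01295067, -0.01416739, -0.00253905]), 'opening': 85.24207044081385}
scene 42.42918797988909 318.65306674006274 193.32253065122197 [-0.09252411  0.          0.          0.          0.        ] [[-0.315, -0.589, 0.744, 1531.347], [0.949, -0.199, 0.244, 332.842], [0.004, 0.783, 0.622, 876.178], [0.0, 0.0, 0.0, 1.0]]
top 56.03793835821511 317.6210948101529 199.49830381113725 [0.01513827 0.         0.         0.         0.        ] [[0.001, 0.983, -0.181, 384.171], [-1.0, 0.004, 0.018, 6.137], [0.018, 0.181, 0.983, 1105.524], [0.0, 0.0, 0.0, 1.0]]
wrist 63.8465805173719 321.79287965013333 192.20777035686808 [-0.0050929  0.         0.         0.         0.       ] [[0.243, -0.928, -0.281, 91.488], [0.97, 0.232, 0.073, 672.028], [-0.002, -0.29, 0.957, 372.454], [0.0, 0.0, 0.0, 1.0]]
```

View pics/top0.png

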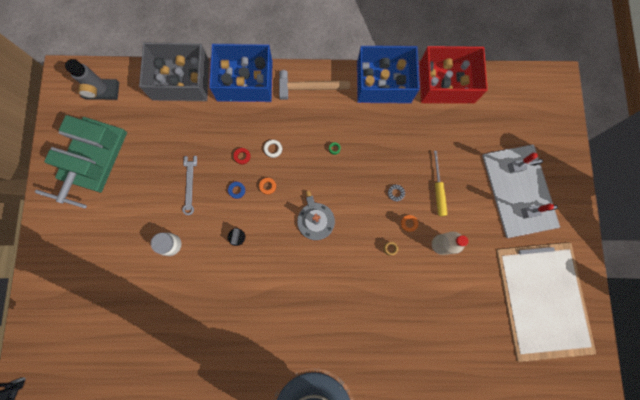

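View pics/scene0.png

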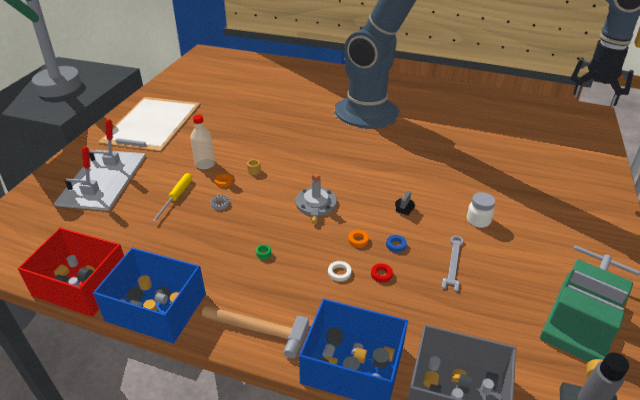

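View pics/wrist0.png

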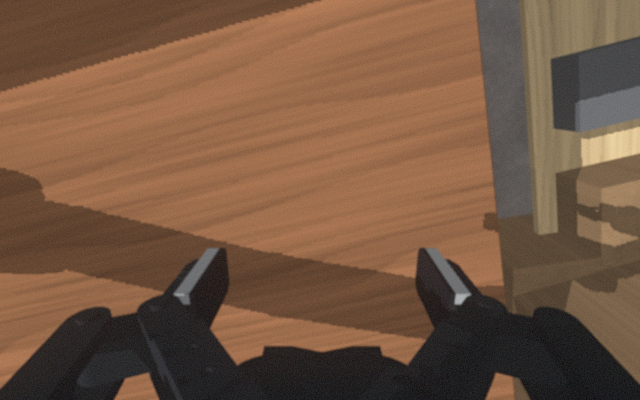

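The top picture shows these objects:

| Object | Pixel |
|---|---|
| Grey perforated disc (support) | (396,192) |
| Support look-alike, orange ring | (410,222) |
| Second orange ring | (267,185) |
| Brass spacer | (391,249) |
| Blue ring (clamp) | (236,189) |
| Clamp look-alikes: red ring | (241,155) |
| Clamp look-alikes: white ring | (272,148) |
| Black cap | (236,237) |
| Base | (316,220) |
| Green stub | (334,148) |

My choices are grey (396,192), brass (391,249), blue (236,189) and black (236,237). I'll check them in a close crop.

```bash
cat > h.py <<'E'
from cell import arm
import cv2,numpy as np
from scipy.spatial.transform import Rotation as R
def cam(n,save=None):
    c=arm.read_camera(n); c["bgr"]=c["frame"][:,:,::-1].copy()
    f=c["frame"].shape[0]/2/np.tan(np.radians(c["vertical_fov"]/2))
    c["K"]=np.array([[f,0,c["cx"]],[0,f,c["cy"]],[0,0,1]]); c["d"]=np.array(c["distortion"],float); c["T"]=np.array(c["T"])
    if save: cv2.imwrite("pics/"+save,c["bgr"])
    return c
def ray(c,uv):
    u=cv2.undistortPoints(np.array([[uv]],float),c["K"],c["d"])[0,0]
    return c["T"][:3,3],c["T"][:3,:3]@np.array([u[0],-u[1],-1])
def onz(c,uv,z):
    o,d=ray(c,uv); return o+d*(z-o[2])/d[2]
def proj(c,P):
    p=c["T"][:3,:3].T@(np.array(P,float)-c["T"][:3,3]); q=np.array([p[0],-p[1],-p[2]])
    return cv2.projectPoints(q.reshape(1,1,3),np.zeros(3),np.zeros(3),c["K"],c["d"])[0][0,0]
def mask(c,lo,hi,box=None):
    m=cv2.inRange(cv2.cvtColor(c["bgr"],cv2.COLOR_BGR2HSV),np.array(lo),np.array(hi))
    if box is not None:
        z=np.zeros_like(m); x0,y0,x1,y1=box; z[y0:y1,x0:x1]=m[y0:y1,x0:x1]; m=z
    return m
def blobs(m,amin=30):
    cs,_=cv2.findContours(m,cv2.RETR_EXTERNAL,cv2.CHAIN_APPROX_NONE)
    return sorted([k for k in cs if cv2.contourArea(k)>amin],key=cv2.contourArea,reverse=True)
def rel(P,yaw=None):
    "TCP target P (mm) -> dp entries; current tool axes"
    o=arm.get_obs(); A=R.from_quat(o["orientation"]).as_matrix()
    return np.round(A.T@(np.array(P,float)-o["tool_pos"])/200,4)
def yawrel(yaw):
    """dr for tool pointing down with tool x axis at world yaw (deg)"""
    o=arm.get_obs(); y=np.radians(yaw)
    T=np.array([[np.cos(y),np.sin(y),0],[np.sin(y),-np.cos(y),0],[0,0,-1]]).T
    T=np.column_stack([[np.cos(y),np.sin(y),0],[np.sin(y),-np.cos(y),0],[0,0,-1]])
    return np.round((R.from_quat(o["orientation"]).inv()*R.from_matrix(T)).as_rotvec()/np.pi,4)
def st():
    o=arm.get_obs(); A=R.from_quat(o["orientation"]).as_matrix()
    print("t%.2f"%o["clock"],"p",np.round(o["tool_pos"],1),"yawx %.2f"%np.degrees(np.arctan2(A[1,0],A[0,0])),"tilt",np.round(A[:2,2],4),"F",np.round(o["wrist_force"],1),"op %.1f"%o["opening"])
E
python3 - <<'E'
from h import *
st()
c=cam("top");s=cam("scene")
cv2.imwrite("pics/crop1.png",np.hstack([cv2.resize(c["bgr"][130:270,210:430],None,fx=3,fy=3),]))
T={"support":((396,192),12),"spacer":((391,249),30),"clamp":((236,189),14),"cap":((236,237),40),"base":((316,220),12),"orange":((410,222),12),"orange2":((267,185),12),"red":((241,155),12)}
S={"support":(220,203),"spacer":(254,166),"clamp":(396,243),"cap":(404,204),"base":(316,202),"orange":(224,180),"orange2":(358,239),"red":(382,272)}
for k,(uv,z) in T.items(): print(k,np.round(onz(c,uv,z)),np.round(onz(s,S[k],z)))
E
```

```text
t0.15 p [164.2 654.3 230.5] yawx 165.92 tilt [-0.0003 -0.0014] F [ 0.  -0.6  0.3] op 85.6
support [ 609. -247.   12.] [ 619. -240.   12.]
spacer [ 440. -222.   30.] [ 459. -212.   30.]
clamp [616. 228.  14.] [623. 231.  14.]
cap [472. 217.  40.] [503. 225.  40.]
base [525.  -9.  12.] [534.  -1.  12.]
orange [ 520. -285.   12.] [ 525. -276.   12.]
orange2 [629. 137.  12.] [636. 140.  12.]
red [721. 217.  12.] [724. 220.  12.]
```

View pics/crop1.png

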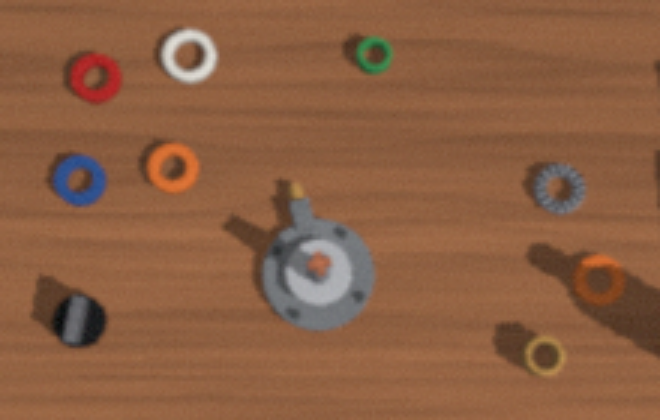

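The crop confirms grey perforated, blue, brass and black-with-bar as described; the cap's cast shadow is separate. I'll move toward the base first to see it from the wrist.

```bash
python3 - <<'E'
from h import *
print(rel([310,440,260]),yawrel(125))
E
```

```text
[-0.9682 -0.863  -0.1451] [-3.000e-04  1.000e-04  2.273e-01]
```

step_arm(dp=[[-0.97,-0.86,-0.15],[-0.97,-0.86,-0.15],[-0.97,-0.86,-0.15],[-0.97,-0.86,-0.15],[-0.97,-0.86,-0.15]], dr=[[0,0,0.227],[0,0,0.227],[0,0,0.227],[0,0,0.227],[0,0,0.227]])

```text
clock: 0.88
tool_pos: [314.0, 436.5, 261.9]
orientation: [0.465, 0.885, -0.0, 0.001]
wrist_force: [-0.2, 1.5, -0.1]
opening: 85.5
```

```bash
python3 - <<'E'
from h import *
st();print(rel([455,260,280]),yawrel(80))
E
```

```text
t0.88 p [314.  436.5 261.9] yawx 124.59 tilt [ 0.0015 -0.0009] F [-0.2  1.5 -0.1] op 85.5
[-1.1268  0.0793 -0.0887] [0.0004 0.0004 0.2477]
```

step_arm(dp=[[-1,0.08,-0.09],[-1,0.08,-0.09],[-1,0.08,-0.09],[-1,0.08,-0.09],[-1,0.08,-0.09]], dr=[[0,0,0.25],[0,0,0.25],[0,0,0.25],[0,0,0.25],[0,0,0.25]])

```text
clock: 1.5
tool_pos: [441.9, 279.9, 280.5]
orientation: [0.77, 0.638, 0.001, 0.001]
wrist_force: [-0.7, 0.7, -0.7]
opening: 85.3
```

```bash
python3 - <<'E'
from h import *
c=cam("wrist","w1.png");st();print(rel([525,100,290]),yawrel(40))
for p in [(488,220,40),(619,229,14),(530,-5,93)]: print(proj(c,p))
E
```

```text
t1.55 p [441.  281.1 280.2] yawx 79.45 tilt [ 0.0016 -0.0005] F [0.6 0.9 0.6] op 85.5
[-0.8131  0.5787 -0.0476] [ 5.000e-04 -1.000e-04  2.192e-01]
[366.97310853 197.79011357]
[462.78115553 167.43237773]
[429.83928458 367.5715953 ]
```

View pics/w1.png

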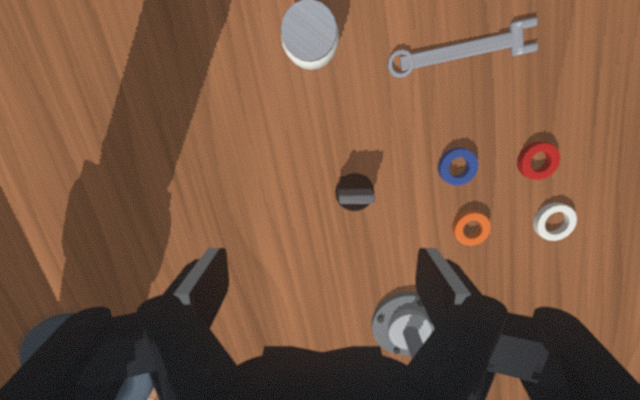

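The wrist view shows the cap at (355,192), the blue ring at (459,167) with the orange ring (472,229) beside it, and the base at (405,325) partly behind the finger. Next I'll go over the base.

step_arm(dp=[[-0.81,0.58,-0.05],[-0.81,0.58,-0.05],[-0.81,0.58,-0.05],[-0.81,0.58,-0.05]], dr=[[0,0,0.22],[0,0,0.22],[0,0,0.22],[0,0,0.22]])

```text
clock: 2.05
tool_pos: [526.8, 96.5, 291.0]
orientation: [0.942, 0.336, 0.001, 0.001]
wrist_force: [0.4, 0.7, -0.2]
opening: 85.5
```

```bash
python3 - <<'E'
from h import *
st();print(rel([530,-5,200]),yawrel(20))
E
```

```text
t2.05 p [526.8  96.5 291. ] yawx 39.30 tilt [ 0.0031 -0.0017] F [ 0.4  0.7 -0.2] op 85.5
[-0.3097  0.4013  0.456 ] [ 0.001  -0.0006  0.1072]
```

step_arm(dp=[[-0.31,0.4,0.45],[-0.31,0.4,0.45],[-0.31,0.4,0.45],[-0.31,0.4,0.45]], dr=[[0,0,0.107],[0,0,0.107],[0,0,0.107],[0,0,0.107]])

```text
clock: 2.55
tool_pos: [529.8, -4.2, 200.8]
orientation: [0.985, 0.175, 0.001, 0.001]
wrist_force: [1.2, -0.2, -0.6]
opening: 85.2
```

```bash
python3 - <<'E'
from h import *
c=cam("wrist","w2.png");st()
E
```

```text
t2.60 p [530.5  -3.2 201.5] yawx 20.22 tilt [ 0.0038 -0.001 ] F [ 1.  -0.1  1.4] op 85.4
```

View pics/w2.png

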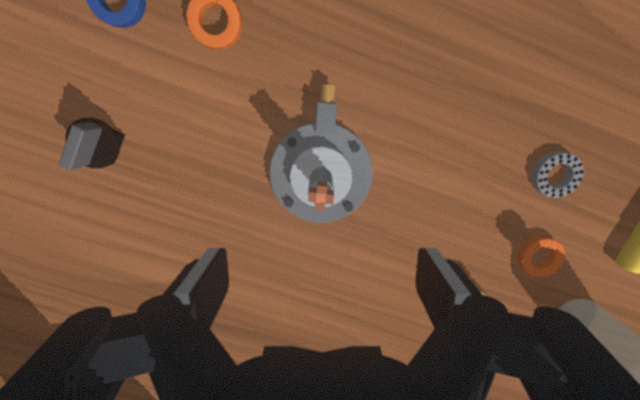

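The base is at (321,172), its copper cross at (320,194), and the support plate at (559,175).

```bash
python3 - <<'E'
from h import *
c=cam("wrist");st()
b=c["bgr"]; cv2.imwrite("pics/crop2.png",cv2.resize(b[110:230,260:380],None,fx=5,fy=5,interpolation=cv2.INTER_CUBIC))
m=mask(c,(0,90,110),(18,255,255),(295,165,345,225))
k=blobs(m,20); 
for q in k: 
    M=cv2.moments(q); uv=(M['m10']/M['m00'],M['m01']/M['m00']); print("cu",cv2.contourArea(q),uv,onz(c,uv,93).round(1))
# seat & flange grey
hsv=cv2.cvtColor(b,cv2.COLOR_BGR2HSV)
g=mask(c,(0,0,60),(180,70,255),(265,118,380,226))
g=cv2.morphologyEx(g,cv2.MORPH_OPEN,np.ones((9,9)))
for q in blobs(g,300):
    h=cv2.convexHull(q); e=cv2.fitEllipse(h); print("fl",e,onz(c,e[0],12).round(1))
g=mask(c,(0,0,150),(180,60,255),(280,140,365,215))
for q in blobs(g,300):
    h=cv2.convexHull(q); e=cv2.fitEllipse(h); print("seat",e,onz(c,e[0],25).round(1))
E
```

```text
t2.65 p [530.8  -2.8 201.9] yawx 20.26 tilt [ 0.0047 -0.0007] F [0.2 0.7 0.7] op 85.4
cu 331.5 (321.4715937657114, 197.86274509803923) [523.5  -6.   93. ]
cu 99.0 (315.523569023569, 222.010101010101) [501.8  -8.7  93. ]
fl ((321.1789855957031, 171.72549438476562), (101.82272338867188, 103.69029998779297), 1.747308611869812) [526.4  -4.8  12. ]
seat ((323.0432434082031, 178.01702880859375), (58.16901397705078, 58.35712814331055), 167.8285369873047) [523.7  -7.8  25. ]
seat ((302.4134521484375, 187.1531524658203), (17.47653579711914, 43.94521713256836), 153.29397583007812) [507.2   8.8  25. ]
```

View pics/crop2.png

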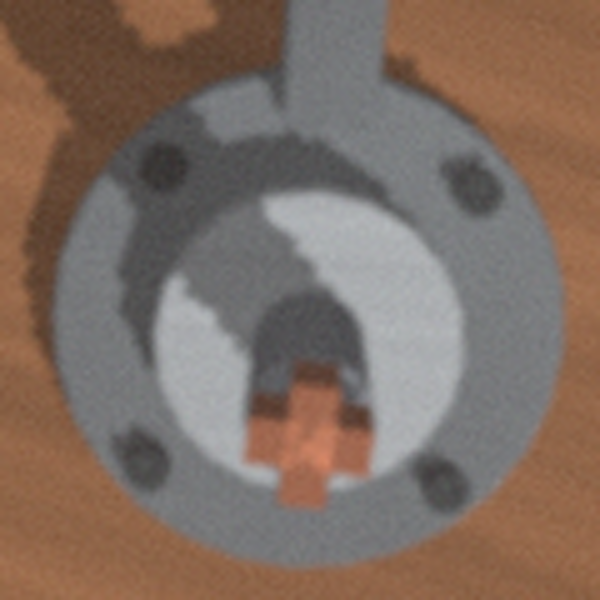

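```bash
python3 - <<'E'
from h import *
c=cam("wrist")
P=onz(c,(559,175),12);print(P)
t=onz(c,(559,175),12);t[2]=120
print(rel(t),yawrel(20))
E
```

```text
[ 611.45424018 -244.04839454   12.        ]
[-0.0418  1.2707  0.4133] [ 0.0007 -0.0014  0.0015]
```

step_arm(dp=[[-0.04,1.0,0.2],[-0.04,1.0,0.2],[-0.04,1.0,0.2],[-0.04,1.0,0.2]], dr=[[0,0,0],[0,0,0],[0,0,0],[0,0,0]])

```text
clock: 3.2
tool_pos: [593.6, -196.6, 162.9]
orientation: [0.985, 0.174, 0.003, 0.002]
wrist_force: [-0.3, 0.2, 0.0]
opening: 85.7
```

```bash
python3 - <<'E'
from h import *
c=cam("wrist","w3.png");st()
print(rel([611.5,-244,90]),yawrel(20))
E
```

```text
t3.25 p [ 593.7 -196.3  162.7] yawx 20.13 tilt [ 0.0062 -0.003 ] F [ 1.4 -1.9  0.7] op 85.0
[-0.0004  0.2526  0.3648] [ 0.0016 -0.0015  0.0007]
```

View pics/w3.png

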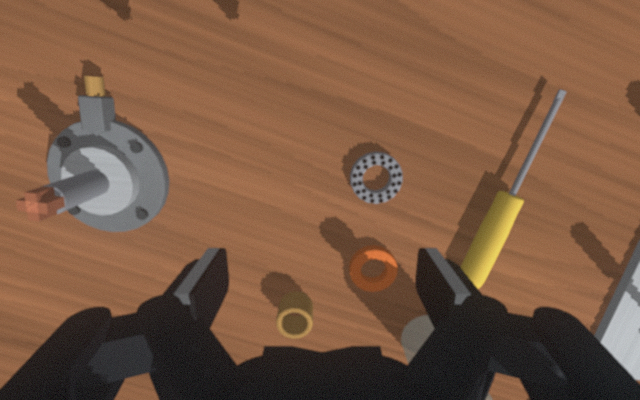

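The support is clearly visible at (377,178), with the orange ring below it at (373,269), the spacer at (295,322) and the bottle near (420,335).

step_arm(dp=[[0,0.25,0.36],[0,0.25,0.36],[0,0.25,0.36]], dr=[[0.002,-0.0015,0],[0.002,-0.0015,0],[0.002,-0.0015,0]])

```text
clock: 3.62
tool_pos: [611.2, -241.4, 89.8]
orientation: [0.984, 0.176, -0.001, -0.002]
wrist_force: [-0.5, -0.3, 0.6]
opening: 85.4
```

```bash
python3 - <<'E'
from h import *
c=cam("wrist","w4.png");st()
E
```

```text
t3.67 p [ 612.  -241.1   91.2] yawx 20.27 tilt [-0.0006  0.0029] F [-0.5  0.1 -0.4] op 85.7
```

View pics/w4.png

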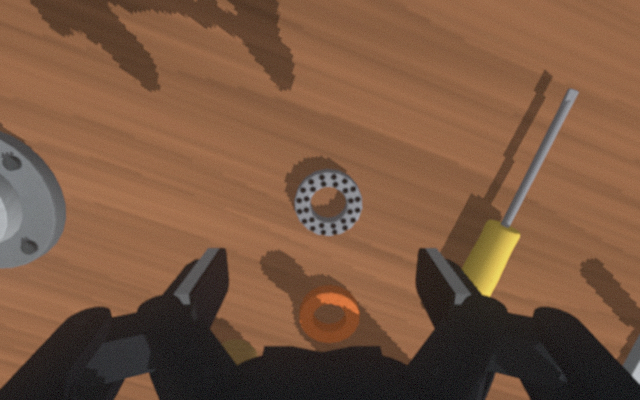

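```bash
cat >> h.py <<'E'
def ringfit(c,box,z,m=None,lo=(0,0,60),hi=(180,75,255)):
    if m is None: m=mask(c,lo,hi,box)
    m=cv2.morphologyEx(m,cv2.MORPH_OPEN,np.ones((3,3)));m=cv2.morphologyEx(m,cv2.MORPH_CLOSE,np.ones((5,5)))
    q=blobs(m,100)[0]; h=cv2.convexHull(q)
    P=np.array([onz(c,tuple(p[0]),z)[:2] for p in h],np.float32)
    (x,y),r=cv2.minEnclosingCircle(P); e=cv2.fitEllipse(P)
    return e, (round(x,1),round(y,1),round(r,1))
E
python3 - <<'E'
from h import *
c=cam("wrist");st()
m=mask(c,(0,0,60),(180,75,255),(285,160,375,245)); cv2.imwrite("pics/m4.png",m[140:260,270:390])
print(ringfit(c,(285,160,375,245),12))
E
```

```text
t3.73 p [ 612.5 -241.1   92.1] yawx 20.29 tilt [0.0011 0.0025] F [-0.  -0.5  0.8] op 85.1
(((610.5591430664062, -246.26837158203125), (49.24955368041992, 51.29076385498047), 117.93196105957031), (610.6, -246.1, 25.6))
```

View pics/m4.png

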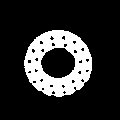

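```bash
python3 - <<'E'
from h import *
print(rel([610.5,-246.2,35]),yawrel(20.3))
E
```

```text
[-0.0185  0.021   0.2852] [-0.0006 -0.0006 -0.    ]
```

step_arm(dp=[[-0.018,0.021,0.285],[-0.018,0.021,0.285],[-0.018,0.021,0.285]], dr=[[0,0,0],[0,0,0],[0,0,0]])

```text
clock: 4.1
tool_pos: [612.0, -245.6, 37.3]
orientation: [0.984, 0.177, 0.002, -0.001]
wrist_force: [-0.6, -0.5, 1.2]
opening: 85.3
```

```bash
python3 - <<'E'
from h import *
c=cam("wrist","w5.png");st()
m=mask(c,(0,0,60),(180,75,255),(260,190,390,310))
print(ringfit(c,(260,190,390,310),12))
print(rel([610.5,-246.2,1]),yawrel(20.3))
E
```

```text
t4.15 p [ 612.3 -246.1   37.8] yawx 20.36 tilt [0.005  0.0015] F [-0.1 -0.5 -1.2] op 85.5
(((610.9452514648438, -246.20791625976562), (49.127681732177734, 51.817710876464844), 111.2594223022461), (611.0, -246.1, 25.9))
[-0.0098 -0.0027  0.184 ] [ 0.0001 -0.0017  0.0003]
```

View pics/w5.png

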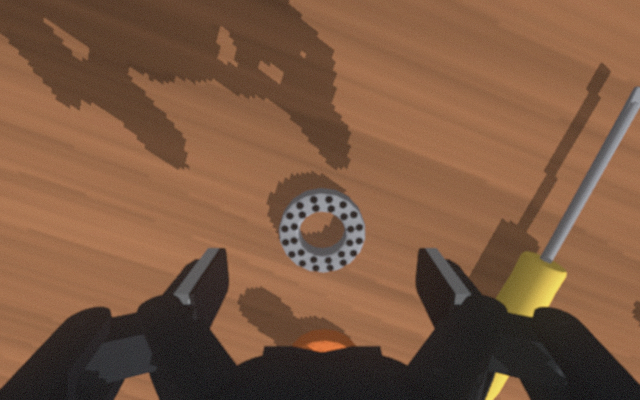

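step_arm(dp=[[-0.009,0,0.185],[-0.009,0,0.185],[-0.009,0,0.185],[-0.009,0,0.185]], dr=[[0,-0.0015,0],[0,-0.0015,0],[0,-0.0015,0],[0,-0.0015,0]])

```text
clock: 4.65
tool_pos: [611.8, -247.2, 2.6]
orientation: [0.984, 0.177, 0.001, 0.001]
wrist_force: [-0.8, -0.2, -0.6]
opening: 85.5
```

```bash
python3 - <<'E'
from h import *
c=cam("wrist","w6.png");st()
print(ringfit(c,(240,210,400,340),12))
print(rel([610.8,-246.2,1]),yawrel(20.3))
E
```

```text
t4.70 p [ 611.7 -247.1    2.3] yawx 20.35 tilt [ 0.0028 -0.0009] F [-0.1 -0.4  0.2] op 85.5
(((611.3269653320312, -246.05813598632812), (48.82896041870117, 52.41902542114258), 110.95628356933594), (611.4, -246.0, 26.1))
[-0.0025 -0.0057  0.0064] [ 0.0006 -0.0007  0.0003]
```

View pics/w6.png

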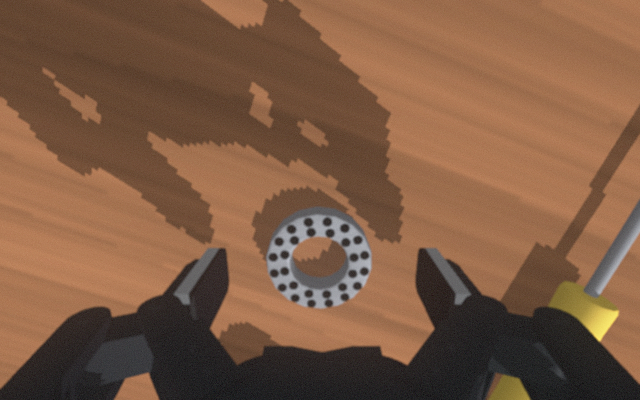

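step_arm(dp=[[-0.004,-0.003,0.005],[-0.004,-0.003,0.005],[-0.004,-0.003,0.005],[-0.004,-0.003,0.005],[-0.004,-0.003,0.005],[-0.004,-0.003,0.005]], dr=[[0,0,0],[0,0,0],[0,0,0],[0,0,0],[0,0,0],[0,0,0]], claw=1)

```text
clock: 5.45
tool_pos: [610.8, -246.8, 2.3]
orientation: [0.984, 0.177, 0.001, 0.0]
wrist_force: [-2.3, 0.4, 7.2]
opening: 47.2
```

```bash
python3 - <<'E'
from h import *
c=cam("wrist","w7.png");st()
E
```

```text
t5.50 p [ 610.8 -246.8    2.4] yawx 20.36 tilt [ 0.003  -0.0003] F [-1.2  2.   5.7] op 47.2
```

View pics/w7.png

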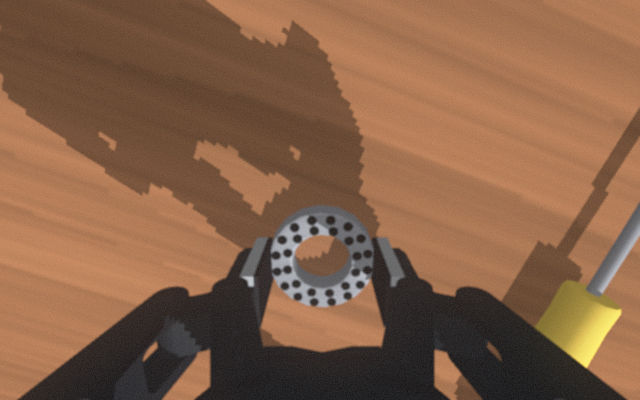

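step_arm(dp=[[0,0,-0.3],[0,0,-0.6],[0,0,-0.6],[0,0,-0.6]], dr=[[0,0,0],[0,0,0],[0,0,0],[0,0,0]])

```text
clock: 6.0
tool_pos: [609.9, -246.1, 121.7]
orientation: [0.984, 0.177, 0.001, -0.0]
wrist_force: [0.6, 0.4, -2.2]
opening: 46.9
```

```bash
python3 - <<'E'
from h import *
c=cam("wrist","w8.png");st()
print(rel([524.5,-6,120]),yawrel(20.3))
E
```

```text
t6.05 p [ 609.4 -245.9  120.7] yawx 20.37 tilt [0.0002 0.0012] F [-1.1  0.8 -1.5] op 46.7
[ 0.0195 -1.2721  0.005 ] [-0.0003 -0.0002  0.0004]
```

View pics/w8.png

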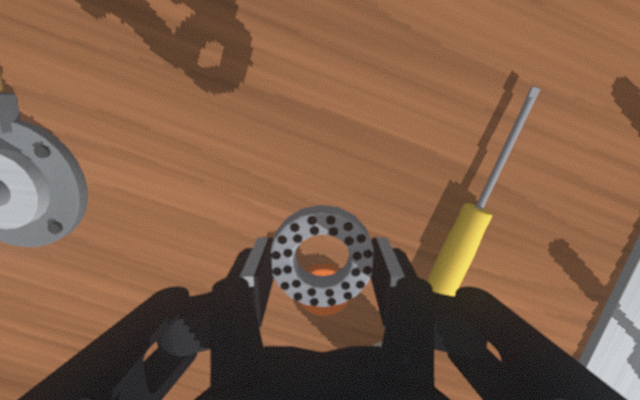

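step_arm(dp=[[0,-0.98,0],[0,-0.98,0],[0,-0.98,0],[0,-0.98,0]], dr=[[0,0,0],[0,0,0],[0,0,0],[0,0,0]])

```text
clock: 6.55
tool_pos: [538.3, -56.4, 118.5]
orientation: [0.984, 0.181, -0.003, -0.003]
wrist_force: [1.0, -1.1, -1.4]
opening: 46.9
```

```bash
python3 - <<'E'
from h import *
c=cam("wrist","w9.png");st()
o=arm.get_obs();A=R.from_quat(o["orientation"]).as_matrix();p=o["tool_pos"]
m=mask(c,(0,0,110),(180,75,255),(262,195,382,315)); cv2.imwrite("pics/m9.png",m[180:330,240:400])
e,k=ringfit(c,None,p[2]+9.6,m); print(e,k,"tool:",A.T@(np.array([*e[0],p[2]+9.6])-p))
E
```

```text
t6.60 p [539.1 -57.8 119. ] yawx 20.71 tilt [-0.0046  0.003 ] F [-1.1  0.4 -2. ] op 46.8
((543.5194091796875, -43.408199310302734), (31.74839210510254, 73.03298950195312), 119.49058532714844) (537.8, -44.6, 31.3) tool: [  9.22989504 -11.92251239  -9.57743693]
```

View pics/w9.png

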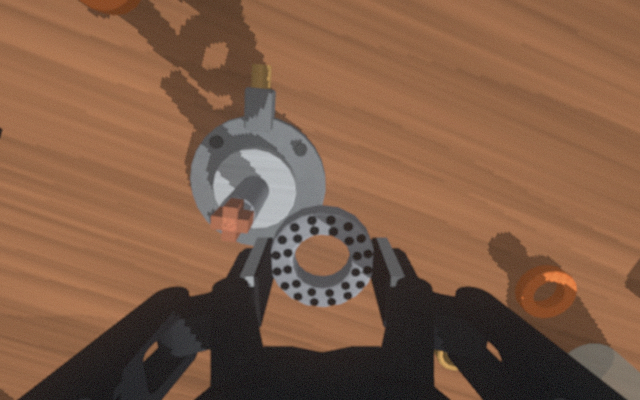

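View pics/m9.png

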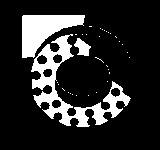

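```bash
cat >> h.py <<'E'
def tool(P):
    o=arm.get_obs();A=R.from_quat(o["orientation"]).as_matrix();return A.T@(np.array(P)-o["tool_pos"])
E
python3 - <<'E'
from h import *
c=cam("wrist");st()
o=arm.get_obs();p=o["tool_pos"]
c8=dict(c);c8["bgr"]=cv2.imread("pics/w8.png")
for v in (60,110,130,150):
    m=mask(c8,(0,0,v),(180,75,255),(268,195,376,315))
    q=blobs(m,500)[0];h=cv2.convexHull(q);print(v,cv2.fitEllipse(h))
    e,k=ringfit(c8,None,p[2]+9.6,m); print(e[1],k,"tool:",tool([*e[0],p[2]+9.6]))
b=c["bgr"];cv2.imwrite("pics/crop9.png",cv2.resize(b[180:260,190:280],None,fx=7,fy=7,interpolation=cv2.INTER_CUBIC))
E
```

```text
t6.65 p [540.1 -60.5 119.6] yawx 20.55 tilt [-0.0026  0.0013] F [ 0.4 -0.2 -1.4] op 46.7
60 ((321.5991516113281, 256.160400390625), (101.95745849609375, 105.8881607055664), 91.65884399414062)
(48.21910095214844, 52.0975341796875) (540.5, -57.7, 25.9) tool: [ 1.0093469  -2.72563759 -9.59614207]
110 ((321.4798583984375, 259.7564697265625), (93.9052505493164, 103.60147094726562), 94.73175811767578)
(32.82265853881836, 46.079345703125) (537.4, -55.9, 24.0) tool: [-1.60736517 -9.49800901 -9.57633292]
130 ((297.6351318359375, 261.03204345703125), (51.057106018066406, 88.41472625732422), 177.67869567871094)
(21.720561981201172, 45.67005920410156) (536.0, -51.3, 22.7) tool: [ -1.1883235  -14.46102078  -9.56643101]Traceback (most recent call last):
  File "<stdin>", line 7, in <module>
IndexError: list index out of range
```

```bash
python3 - <<'E'
from h import *
def tt():
    o=arm.get_obs();M=np.eye(4);M[:3,:3]=R.from_quat(o["orientation"]).as_matrix();M[:3,3]=o["tool_pos"];return M
Xs=[]
for i in range(3):
    M=tt();c=cam("wrist");Xs.append(np.linalg.inv(M)@c["T"]);M2=tt();print(np.round(Xs[-1][:3],4).tolist(), M[:3,3]-M2[:3,3])
X=Xs[-1];np.save("X.npy",np.mean(Xs,0))
st()
b=c["bgr"];cv2.imwrite("pics/crop9.png",cv2.resize(b[180:260,190:280],None,fx=7,fy=7,interpolation=cv2.INTER_CUBIC))
E
```

```text
[[0.0004, 0.9569, 0.2906, 72.9978], [1.0, -0.0003, -0.0007, 0.0846], [-0.0006, 0.2906, -0.9569, -142.0941]] [-0.71555114  1.99484595 -0.53333651]
[[0.0005, 0.9568, 0.2906, 73.0105], [1.0, -0.0003, -0.0007, 0.0705], [-0.0006, 0.2906, -0.9568, -142.0815]] [-0.37664207  1.1538525  -0.3200585 ]
[[0.0004, 0.9569, 0.2905, 73.0027], [1.0, -0.0002, -0.0007, 0.0894], [-0.0006, 0.2905, -0.9569, -142.1079]] [-0.16762137  0.53607351 -0.2171414 ]
t6.80 p [541.4 -64.1 120.7] yawx 20.22 tilt [ 0.0002 -0.0003] F [ 0.2 -0.  -1.1] op 47.1
```

View pics/crop9.png

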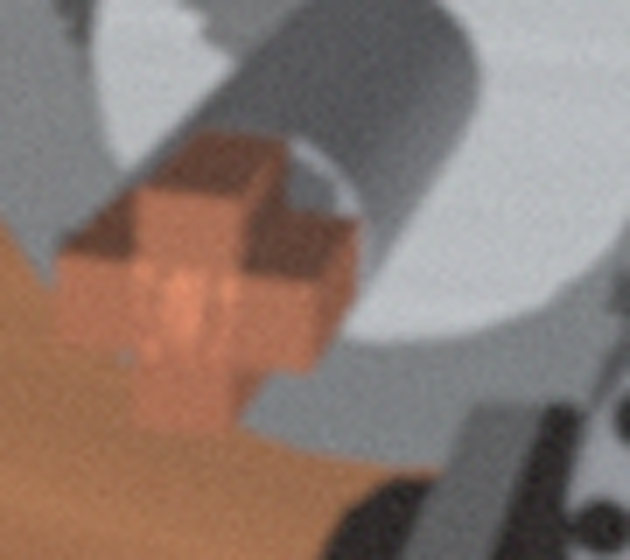

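```bash
python3 - <<'E'
from h import *
c=cam("wrist");st()
px=lambda x,y:(190+(x+.5)/7-.5,180+(y+.5)/7-.5)
for p in [(190,185),(187,432),(58,302),(322,325),(135,185),(245,195),(135,425),(240,435)]: print(p,onz(c,px(*p),93).round(1))
X=np.load("X.npy")
# ring in tool frame from w8
c8=dict(c);c8["bgr"]=cv2.imread("pics/w8.png")
m=mask(c8,(0,0,60),(180,75,255),(268,195,376,315))
# camera in tool frame: plane tool z=-9.6
c8["T"]=X; e,k=ringfit(c8,None,-9.6,m); print(e,k)
# bore via holes
m2=cv2.morphologyEx(m,cv2.MORPH_CLOSE,np.ones((5,5)))
cs,hh=cv2.findContours(m2,cv2.RETR_CCOMP,cv2.CHAIN_APPROX_NONE)
for q,h in zip(cs,hh[0]):
    if h[3]>=0 and cv2.contourArea(q)>300: print("bore",cv2.fitEllipse(np.array([onz(c8,tuple(z[0]),-9.6)[:2] for z in q],np.float32)))
cv2.imwrite("pics/crop8.png",cv2.resize(c8["bgr"][190:320,255:385],None,fx=4.5,fy=4.5))
E
```

```text
t6.85 p [541.5 -64.3 120.8] yawx 20.20 tilt [ 0.0004 -0.0002] F [ 0.2 -0.5 -1.2] op 47.0
(190, 185) [533.7  -4.5  93. ]
(187, 432) [512.5  -9.9  93. ]
(58, 302) [520.2   3.   93. ]
(322, 325) [525.6 -17.7  93. ]
(135, 185) [ 5.321e+02 -4.000e-01  9.300e+01]
(245, 195) [534.4  -8.9  93. ]
(135, 425) [511.7  -5.6  93. ]
(240, 435) [513.8 -14.   93. ]
((0.7476065158843994, 0.1462305784225464), (48.44969940185547, 52.25904083251953), 88.63207244873047) (1.0, 0.4, 26.0)
bore ((2.420069932937622, 0.37816059589385986), (21.674814224243164, 24.428579330444336), 178.74293518066406)
```

View pics/crop8.png

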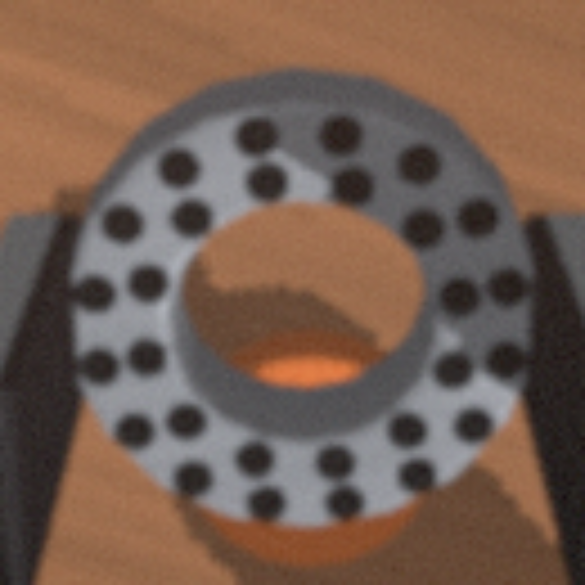

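```bash
python3 - <<'E'
from h import *
c=cam("wrist");c["T"]=np.load("X.npy")
px=lambda x,y:(255+(x+.5)/4.5-.5,190+(y+.5)/4.5-.5)
for p in [(302,100),(302,525),(73,300),(532,300),(308,203),(308,437),(180,320),(436,320)]: print(p,onz(c,px(*p),-9.6).round(1))
E
```

```text
(302, 100) [23.8  0.2 -9.6]
(302, 525) [-24.9   0.2  -9.6]
(73, 300) [  2.  -23.2  -9.6]
(532, 300) [ 2.  23.6 -9.6]
(308, 203) [12.8  0.8 -9.6]
(308, 437) [-14.    0.8  -9.6]
(180, 320) [ -0.3 -12.3  -9.6]
(436, 320) [-0.3 13.9 -9.6]
```

```bash
python3 - <<'E'
from h import *
print(rel([523.5,-6.8,108]),yawrel(20.3))
E
```

```text
[ 0.0149 -0.3003  0.0642] [ 0.     -0.0001 -0.0006]
```

step_arm(dp=[[0.015,-0.3,0.03],[0.015,-0.3,0.064],[0.015,-0.3,0.064],[0.015,-0.3,0.064],[0.015,-0.3,0.064]], dr=[[0,0,0],[0,0,0],[0,0,0],[0,0,0],[0,0,0]])

```text
clock: 7.52
tool_pos: [524.0, -8.2, 108.4]
orientation: [0.985, 0.174, 0.001, 0.0]
wrist_force: [0.4, -0.3, -1.5]
opening: 47.1
```

```bash
python3 - <<'E'
from h import *
c=cam("wrist","w10.png");st()
cv2.imwrite("pics/crop10.png",cv2.resize(c["bgr"][190:320,255:385],None,fx=4.5,fy=4.5))
print(rel([523.5,-6.8,85]),yawrel(20.3))
E
```

```text
t7.58 p [523.9  -7.9 108.3] yawx 20.09 tilt [ 0.001  -0.0002] F [-0.   0.9 -1.2] op 46.9
[ 0.     -0.006   0.1166] [ 0.0002 -0.0003 -0.0011]
```

View pics/crop10.png

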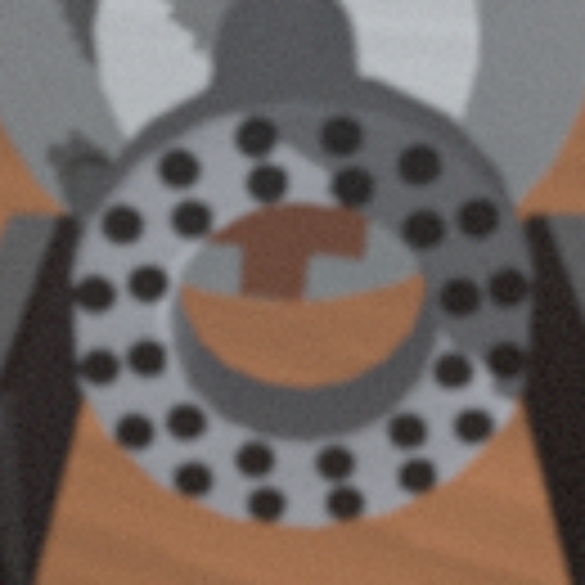

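```bash
python3 - <<'E'
from h import *
c=cam("wrist");st()
px=lambda x,y:(255+(x+.5)/4.5-.5,190+(y+.5)/4.5-.5)
for p in [(240,290),(272,298),(305,300),(366,238)]: print(p,onz(c,px(*p),93).round(1))
print(rel([523.5,-6.8,85]),yawrel(20.3))
E
```

```text
t7.62 p [523.8  -7.7 108.3] yawx 20.12 tilt [ 0.0009 -0.0001] F [ 0.5 -0.2 -0.9] op 47.0
(240, 290) [512.   -4.5  93. ]
(272, 298) [512.3  -8.5  93. ]
(305, 300) [513.5 -12.3  93. ]
(366, 238) [523.7 -16.3  93. ]
[-0.0002 -0.0047  0.1165] [ 0.0001 -0.0003 -0.001 ]
```

step_arm(dp=[[0,-0.01,0.0],[0,-0.01,0.06],[0,-0.01,0.116],[0,-0.01,0.116]], dr=[[0,0,0],[0,0,0],[0,0,0],[0,0,0]])

```text
clock: 8.12
tool_pos: [522.1, -5.8, 83.7]
orientation: [0.985, 0.175, -0.001, 0.0]
wrist_force: [-0.1, 0.7, -1.2]
opening: 47.1
```

```bash
python3 - <<'E'
from h import *
c=cam("wrist","w11.png");st()
cv2.imwrite("pics/crop11.png",cv2.resize(c["bgr"][190:320,255:385],None,fx=4.5,fy=4.5))
E
```

```text
t8.18 p [522.6  -5.9  84.3] yawx 20.11 tilt [-0.0008 -0.0006] F [-0.1 -0.4 -0.9] op 46.8
```

View pics/crop11.png

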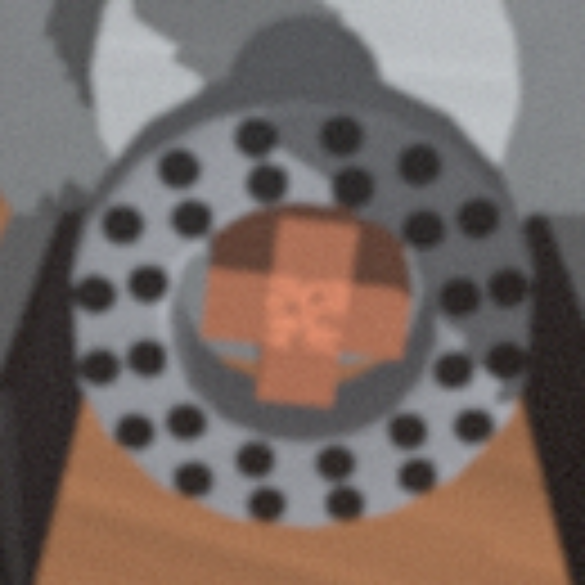

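step_arm(dp=[[0.004,0,0.05],[0.004,0,0.12],[0.004,0,0.19],[0.004,0,0.24],[0.004,0,0.24],[0.004,0,0.24]], dr=[[0,0,0],[0,0,0],[0,0,0],[0,0,0],[0,0,0],[0,0,0]])

```text
clock: 8.93
tool_pos: [523.6, -5.8, 36.5]
orientation: [0.985, 0.174, -0.0, 0.0]
wrist_force: [0.4, -0.6, -1.0]
opening: 47.1
```

```bash
python3 - <<'E'
from h import *
c=cam("wrist","w12.png");st()
print(rel([523.3,-5.7,27]))
E
```

```text
t8.97 p [523.7  -5.8  36.6] yawx 20.10 tilt [ 0.0001 -0.0006] F [ 0.5 -0.4 -0.7] op 47.1
[-0.0019 -0.001   0.0482]
```

View pics/w12.png

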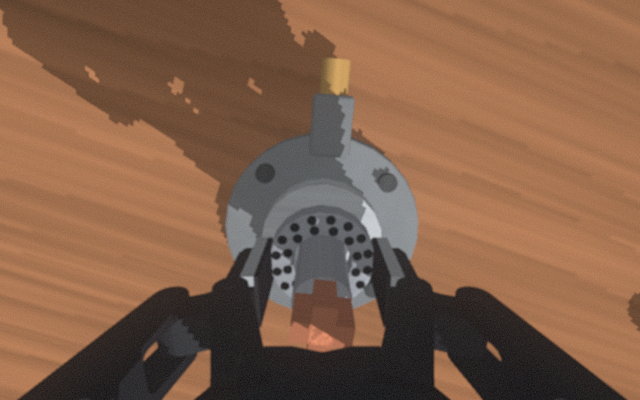

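step_arm(dp=[[-0.001,0,0.03],[-0.001,0,0.045],[-0.001,0,0.045]], dr=[[0,0,0],[0,0,0],[0,0,0]])

```text
clock: 9.35
tool_pos: [523.5, -5.8, 27.5]
orientation: [0.985, 0.175, -0.0, 0.0]
wrist_force: [0.4, -0.3, -0.8]
opening: 46.6
```

```bash
python3 - <<'E'
from h import *
st()
E
```

```text
t9.35 p [523.5  -5.8  27.5] yawx 20.10 tilt [-0.     -0.0006] F [ 0.4 -0.3 -0.8] op 46.6
```

step_arm(dp=[[0,0,0.007],[0,0,0.007]], dr=[[0,0,0],[0,0,0]])

```text
clock: 9.6
tool_pos: [523.6, -5.8, 27.3]
orientation: [0.985, 0.174, 0.0, -0.0]
wrist_force: [-4.2, 0.2, 11.5]
opening: 47.2
```

Contact on the seat. I'll release.

step_arm(dp=[[0,0,0],[0,0,0],[0,0,0],[0,0,0]], dr=[[0,0,0],[0,0,0],[0,0,0],[0,0,0]], claw=0)

```text
clock: 10.1
tool_pos: [523.5, -5.8, 27.1]
orientation: [0.985, 0.174, -0.0, -0.0]
wrist_force: [-0.2, -0.4, 0.9]
opening: 85.4
```

step_arm(dp=[[0,0,-0.1],[0,0,-0.4],[0,0,-0.55],[0,0,-0.55]], dr=[[0,0,0],[0,0,0],[0,0,0],[0,0,0]])

```text
clock: 10.6
tool_pos: [525.2, -5.9, 139.3]
orientation: [0.985, 0.175, 0.002, -0.0]
wrist_force: [0.0, 0.4, -0.7]
opening: 85.3
```

```bash
python3 - <<'E'
from h import *
c=cam("wrist","w13.png");st()
print(rel([450,-213,150]), yawrel(20))
E
```

```text
t10.65 p [523.9  -5.6 137.7] yawx 20.12 tilt [0.0014 0.0014] F [-0.8 -0.5 -0.6] op 85.4
[-0.7035  0.8466 -0.0635] [-0.0003 -0.0006  0.0007]
```

View pics/w13.png

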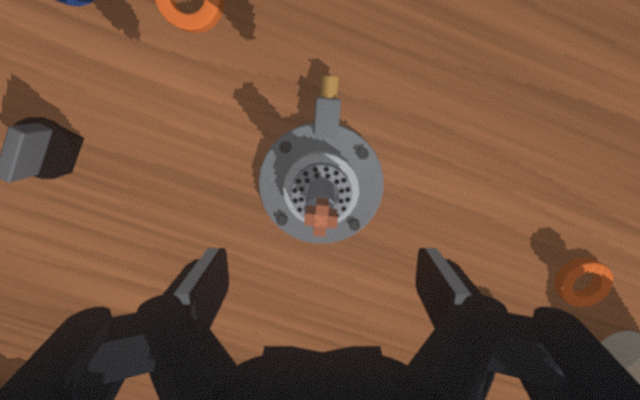

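Support plate is seated round the post: its perforated face at (320,190) is concentric in the seat. Next, the spacer.

step_arm(dp=[[-0.7,0.85,-0.06],[-0.7,0.85,-0.06],[-0.7,0.85,-0.06],[-0.7,0.85,-0.06],[-0.7,0.85,-0.06]], dr=[[0,0,0.08],[0,0,0.08],[0,0,0.08],[0,0,0.08],[0,0,0.08]])

```text
clock: 11.28
tool_pos: [448.8, -215.8, 148.3]
orientation: [0.999, 0.047, -0.0, -0.0]
wrist_force: [2.0, 1.1, -0.3]
opening: 85.5
```

```bash
python3 - <<'E'
from h import *
c=cam("wrist","w14.png");st()
E
```

```text
t11.32 p [ 449.7 -213.8  148.1] yawx 5.57 tilt [-0.001   0.0019] F [ 0.8  1.  -1.4] op 85.7
```

View pics/w14.png

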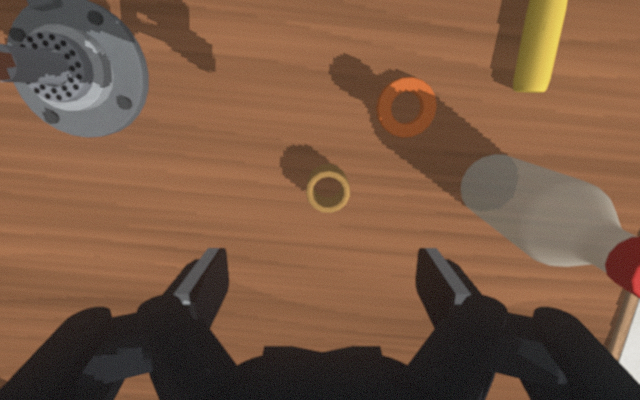

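```bash
python3 - <<'E'
from h import *
c=cam("wrist");st()
q=cv2.cvtColor(c["bgr"],cv2.COLOR_BGR2HSV); print(q[173,328],q[209,328],q[190,310],q[190,347],q[130,260],q[190,260])
m=mask(c,(17,90,90),(32,255,255),(295,160,360,225));cv2.imwrite("pics/m14.png",cv2.resize(m[150:230,290:365],None,fx=4,fy=4))
e,k=ringfit(c,None,30,m);print(e,k)
print(rel([e[0][0],e[0][1],60]),yawrel(5))
E
```

```text
t11.38 p [ 450.3 -212.6  148.1] yawx 5.71 tilt [-0.001   0.0023] F [-0.1  1.2 -0.1] op 85.2
[ 17 133 152] [ 18 138 159] [ 18 132 155] [ 18 138 157] [ 11 135 147] [ 12 137 155]
((445.3048400878906, -221.46383666992188), (36.03232955932617, 40.31674575805664), 101.8534164428711) (445.5, -221.2, 20.3)
[-0.0291  0.0426  0.4405] [-0.0008  0.0002  0.004 ]
```

View pics/m14.png

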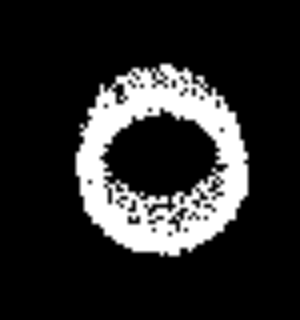

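step_arm(dp=[[-0.03,0.043,0.25],[-0.03,0.043,0.44],[-0.03,0.043,0.44],[-0.03,0.043,0.44]], dr=[[0,0,0],[0,0,0],[0,0,0],[0,0,0]])

```text
clock: 11.88
tool_pos: [446.1, -221.1, 60.8]
orientation: [0.999, 0.051, -0.0, -0.001]
wrist_force: [-0.0, 0.3, 0.1]
opening: 85.4
```

```bash
python3 - <<'E'
from h import *
c=cam("wrist","w15.png");st()
cv2.imwrite("pics/crop15.png",cv2.resize(c["bgr"][170:300,255:385],None,fx=4.5,fy=4.5))
E
```

```text
t11.93 p [ 446.4 -221.4   61.2] yawx 5.79 tilt [0.0012 0.0017] F [ 0.4 -0.2  0.8] op 85.3
```

View pics/crop15.png

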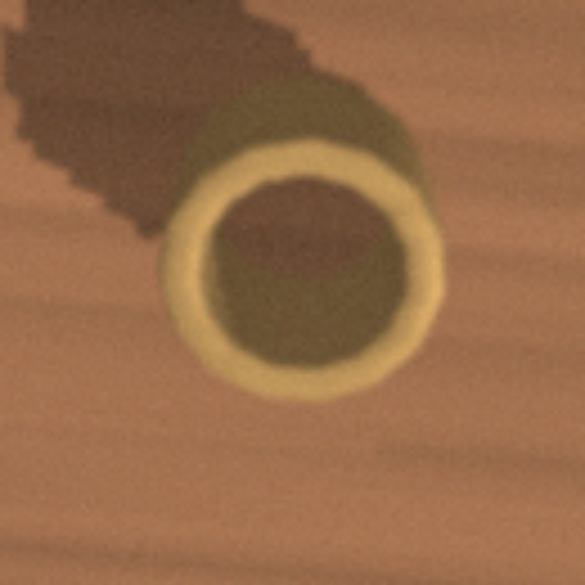

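```bash
python3 - <<'E'
from h import *
c=cam("wrist");st()
px=lambda x,y:(255+(x+.5)/4.5-.5,170+(y+.5)/4.5-.5)
P=onz(c,px(302.5,270),30);print(P)
for p in [(162,270),(443,270),(302,138),(302,402)]:print(onz(c,px(*p),30).round(1))
print(rel([P[0],P[1],4]),yawrel(5.8))
E
```

```text
t11.97 p [ 446.5 -221.6   61.5] yawx 5.78 tilt [0.0018 0.0016] F [ 0.1  0.3 -0.2] op 85.3
[ 444.11840365 -222.13753257   30.        ]
[ 442.3 -204.    30. ]
[ 446.  -240.3   30. ]
[ 462.1 -220.2   30. ]
[ 425.1 -224.    30. ]
[-0.0127  0.0021  0.2872] [-0.0005 -0.0006 -0.0001]
```

step_arm(dp=[[-0.014,0.002,0.15],[-0.014,0.002,0.288],[-0.014,0.002,0.288],[-0.014,0.002,0.288]], dr=[[0,0,0],[0,0,0],[0,0,0],[0,0,0]])

```text
clock: 12.48
tool_pos: [444.9, -222.7, 5.2]
orientation: [0.999, 0.05, 0.002, -0.0]
wrist_force: [-0.4, 0.3, 0.1]
opening: 85.0
```

step_arm(dp=[[0,0,0.005],[0,0,0.005],[0,0,0.005],[0,0,0.005],[0,0,0.005],[0,0,0.005]], dr=[[0,0,0],[0,0,0],[0,0,0],[0,0,0],[0,0,0],[0,0,0]], claw=1)

```text
clock: 13.22
tool_pos: [445.3, -222.5, 5.1]
orientation: [0.999, 0.051, 0.003, -0.001]
wrist_force: [-2.0, 1.0, 8.5]
opening: 35.9
```

```bash
python3 - <<'E'
from h import *
c=cam("wrist","w16.png");st()
E
```

```text
t13.28 p [ 445.3 -222.5    5.1] yawx 5.81 tilt [0.005  0.0016] F [-0.8  1.1  8.8] op 35.8
```

View pics/w16.png

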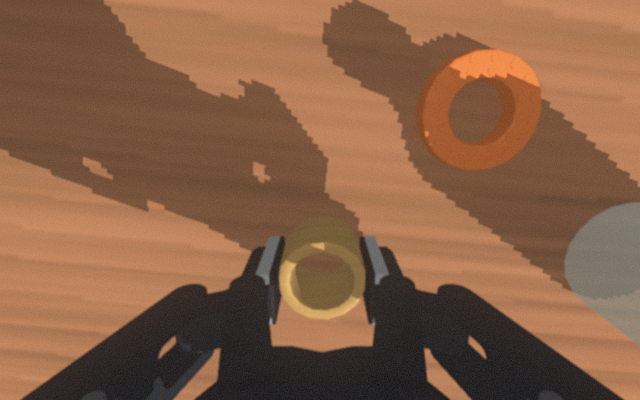

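step_arm(dp=[[0,0,-0.3],[0,0,-0.63],[0,0,-0.63],[0,0,-0.63]], dr=[[0,0,0],[0,0,0],[0,0,0],[0,0,0]])

```text
clock: 13.78
tool_pos: [444.3, -221.9, 130.8]
orientation: [0.999, 0.051, 0.002, -0.001]
wrist_force: [0.6, 0.2, -1.9]
opening: 35.9
```

```bash
python3 - <<'E'
from h import *
c=cam("wrist","w17.png");st()
cv2.imwrite("pics/crop17.png",cv2.resize(c["bgr"][200:330,255:385],None,fx=4.5,fy=4.5))
print(rel([523.4,-5.6,130]),yawrel(20))
E
```

```text
t13.82 p [ 443.8 -221.8  130. ] yawx 5.84 tilt [0.003  0.0028] F [ 0.5  0.8 -1.1] op 35.8
[ 0.5061 -1.0347  0.0044] [-0.0007 -0.0011 -0.0787]
```

View pics/crop17.png

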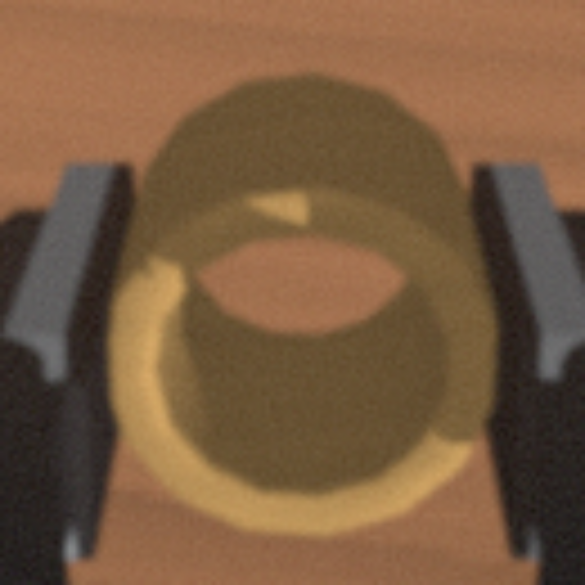

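```bash
python3 - <<'E'
from h import *
c=cam("wrist");c["T"]=np.load("X.npy")
px=lambda x,y:(255+(x+.5)/4.5-.5,200+(y+.5)/4.5-.5)
for p in [(110,345),(497,345),(303.5,188),(303.5,535),(303.5,237),(303.5,494),(303.5,74)]: print(p,onz(c,px(*p),-24.9).round(1), onz(c,px(*p),5.1).round(1))
E
```

```text
(110, 345) [  1.  -17.5 -24.9] [-17.5 -22.    5.1]
(497, 345) [  1.   18.1 -24.9] [-17.5  22.7   5.1]
(303.5, 188) [ 16.8   0.3 -24.9] [2.5 0.3 5.1]
(303.5, 535) [-19.8   0.3 -24.9] [-43.6   0.4   5.1]
(303.5, 237) [ 12.    0.3 -24.9] [-3.6  0.3  5.1]
(303.5, 494) [-15.2   0.3 -24.9] [-37.7   0.4   5.1]
(303.5, 74) [ 27.7   0.3 -24.9] [16.1  0.3  5.1]
```

step_arm(dp=[[0.5,-1.0,0],[0.5,-1.0,0],[0.5,-1.0,0],[0.5,-1.0,0],[0.5,-1.0,0],[0.5,-1.0,0]], dr=[[-0.0007,-0.001,-0.078],[-0.0007,-0.001,-0.078],[-0.0007,-0.001,-0.078],[-0.0007,-0.001,-0.078],[-0.0007,-0.001,-0.078],[-0.0007,-0.001,-0.078]])

```text
clock: 14.62
tool_pos: [521.5, -13.6, 129.1]
orientation: [0.985, 0.172, -0.002, 0.0]
wrist_force: [-0.5, -0.9, -1.7]
opening: 36.0
```

```bash
python3 - <<'E'
from h import *
c=cam("wrist","w18.png");st()
print(rel([524.2,-5.4,108]),yawrel(20))
cv2.imwrite("pics/crop18.png",cv2.resize(c["bgr"][200:330,255:385],None,fx=4.5,fy=4.5))
E
```

```text
t14.68 p [521.6 -14.2 129.5] yawx 19.74 tilt [-0.0029 -0.0011] F [-0.2  1.5 -1.6] op 35.9
[ 0.0275 -0.037   0.1073] [ 0.      0.001  -0.0015]
```

View pics/w18.png

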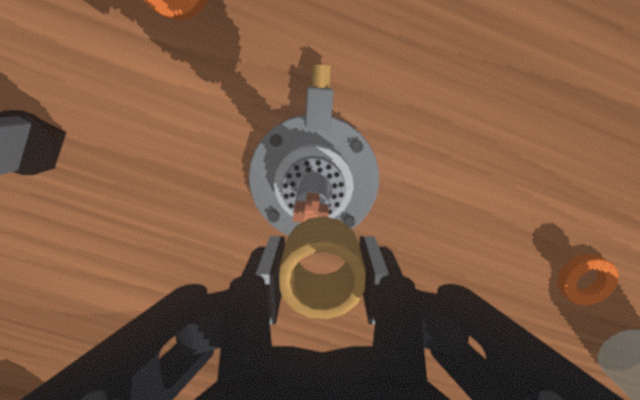

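step_arm(dp=[[0.028,-0.037,0.03],[0.028,-0.037,0.12],[0.028,-0.037,0.12],[0.028,-0.037,0.12],[0.028,-0.037,0.12]], dr=[[0,0.001,-0.0015],[0,0.001,-0.0015],[0,0.001,-0.0015],[0,0.001,-0.0015],[0,0.001,-0.0015]])

```text
clock: 15.3
tool_pos: [524.6, -5.6, 105.8]
orientation: [0.985, 0.173, 0.0, 0.0]
wrist_force: [0.4, 0.2, -1.0]
opening: 36.0
```

```bash
python3 - <<'E'
from h import *
c=cam("wrist","w19.png");st()
cv2.imwrite("pics/crop19.png",cv2.resize(c["bgr"][200:330,255:385],None,fx=4.5,fy=4.5))
E
```

```text
t15.35 p [524.6  -5.5 105.8] yawx 19.99 tilt [0.0009 0.0001] F [-0.4 -2.1 -1.2] op 36.0
```

View pics/crop19.png

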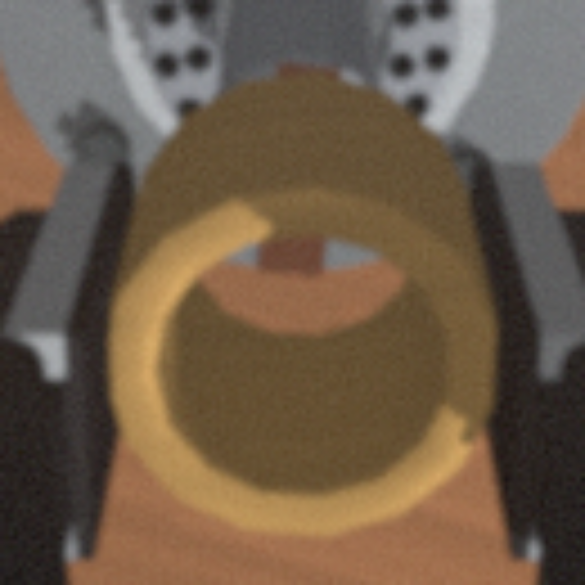

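```bash
python3 - <<'E'
from h import *
c=cam("wrist");st()
px=lambda x,y:(255+(x+.5)/4.5-.5,200+(y+.5)/4.5-.5)
P=onz(c,px(292,274),93);print(P, P+10.5*np.array([np.cos(.251),np.sin(.251),0]))
E
```

```text
t15.40 p [524.6  -5.4 105.8] yawx 20.00 tilt [0.0009 0.0001] F [-0.5  0.2 -1.3] op 36.0
[512.50193064  -8.86143619  93.        ] [522.67290824  -6.25352234  93.        ]
```

step_arm(dp=[[-0.002,0,0.03],[-0.002,0,0.07],[-0.002,0,0.1],[-0.002,0,0.1]], dr=[[0,0,0],[0,0,0],[0,0,0],[0,0,0]])

```text
clock: 15.9
tool_pos: [523.7, -5.6, 85.1]
orientation: [0.985, 0.174, -0.0, 0.0]
wrist_force: [-0.3, -0.4, -0.7]
opening: 36.0
```

```bash
python3 - <<'E'
from h import *
c=cam("wrist","w20.png");st()
cv2.imwrite("pics/crop20.png",cv2.resize(c["bgr"][200:330,255:385],None,fx=4.5,fy=4.5))
E
```

```text
t15.95 p [524.   -5.7  85.4] yawx 19.99 tilt [ 0.0001 -0.0002] F [ 0.4  0.2 -0.6] op 35.9
```

View pics/crop20.png

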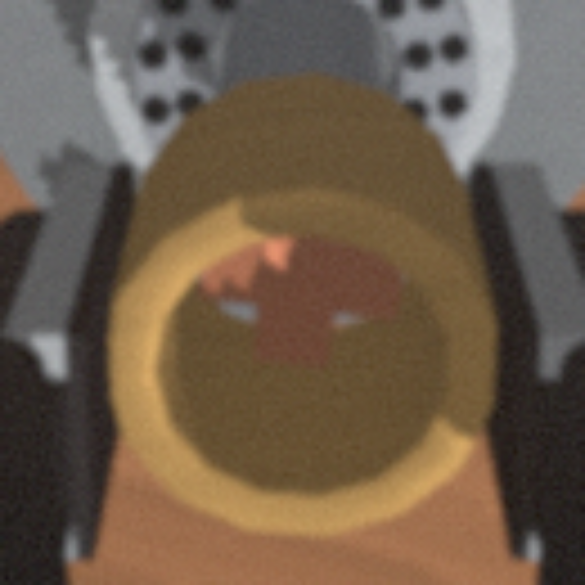

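step_arm(dp=[[0,0,0.03],[0,0,0.06],[0,0,0.085],[0,0,0.085]], dr=[[0,0,0],[0,0,0],[0,0,0],[0,0,0]])

```text
clock: 16.45
tool_pos: [523.7, -5.7, 67.9]
orientation: [0.985, 0.174, -0.0, 0.0]
wrist_force: [0.0, -0.1, -2.1]
opening: 35.9
```

```bash
python3 - <<'E'
from h import *
c=cam("wrist","w21.png");st()
cv2.imwrite("pics/crop21.png",cv2.resize(c["bgr"][200:330,255:385],None,fx=4.5,fy=4.5))
E
```

```text
t16.50 p [523.9  -5.7  68.2] yawx 19.98 tilt [-0.0003 -0.0003] F [ 0.8 -0.2 -1.4] op 35.6
```

View pics/crop21.png

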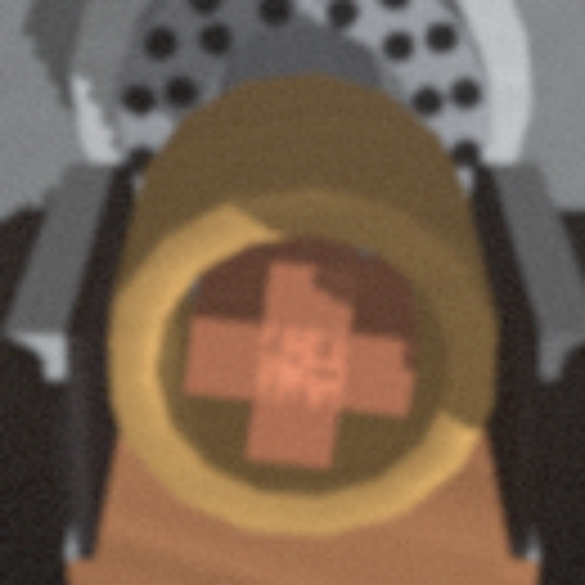

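The cross centre (300,365) and the bore centre (303,365) coincide in the crop, so I'll lower it.

step_arm(dp=[[0,0,0.04],[0,0,0.08],[0,0,0.12],[0,0,0.131],[0,0,0.131]], dr=[[0,0,0],[0,0,0],[0,0,0],[0,0,0],[0,0,0]])

```text
clock: 17.12
tool_pos: [523.3, -5.8, 42.1]
orientation: [0.985, 0.173, -0.001, -0.0]
wrist_force: [-2.3, -0.4, 4.8]
opening: 35.7
```

step_arm(dp=[[0,0,0],[0,0,0],[0,0,0],[0,0,0]], dr=[[0,0,0],[0,0,0],[0,0,0],[0,0,0]], claw=0)

```text
clock: 17.62
tool_pos: [523.4, -5.7, 42.1]
orientation: [0.985, 0.173, -0.001, -0.0]
wrist_force: [-0.1, 1.2, -0.4]
opening: 85.4
```

step_arm(dp=[[0,0,-0.1],[0,0,-0.4],[0,0,-0.5],[0,0,-0.5]], dr=[[0,0,0],[0,0,0],[0,0,0],[0,0,0]])

```text
clock: 18.12
tool_pos: [524.7, -5.6, 143.6]
orientation: [0.985, 0.174, 0.001, -0.001]
wrist_force: [-1.1, 1.2, 0.2]
opening: 85.2
```

```bash
python3 - <<'E'
from h import *
c=cam("wrist","w22.png");st()
print(rel([617,228,150]), yawrel(50))
E
```

```text
t18.18 p [523.6  -5.5 142.3] yawx 20.00 tilt [-0.0008  0.0012] F [-0.5  0.3  0.2] op 85.4
[ 0.8379 -0.9373 -0.0377] [-0.0005 -0.     -0.1667]
```

View pics/w22.png

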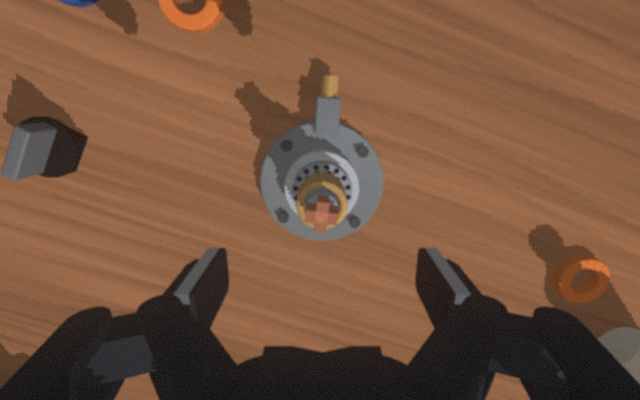

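Spacer is on the plate, round the post. Now to the blue ring.

step_arm(dp=[[0.84,-0.94,-0.04],[0.84,-0.94,-0.04],[0.84,-0.94,-0.04],[0.84,-0.94,-0.04],[0.84,-0.94,-0.04],[0.84,-0.94,-0.04]], dr=[[0,0,-0.167],[0,0,-0.167],[0,0,-0.167],[0,0,-0.167],[0,0,-0.167],[0,0,-0.167]])

```text
clock: 18.92
tool_pos: [616.2, 227.8, 148.4]
orientation: [0.906, 0.423, -0.002, -0.0]
wrist_force: [-0.8, -0.6, -0.5]
opening: 85.1
```

```bash
python3 - <<'E'
from h import *
c=cam("wrist","w23.png");st()
m=mask(c,(105,100,40),(130,255,255));q=blobs(m,200)[:2]
for k in q: print(cv2.boundingRect(k))
x,y,w,h=cv2.boundingRect(q[0])
e,k=ringfit(c,None,14,m);print(e,k); print(rel([e[0][0],e[0][1],60]),yawrel(50))
E
```

```text
t18.98 p [616.4 226.5 148.9] yawx 49.94 tilt [-0.0034 -0.0011] F [-0.4 -0.4 -0.1] op 85.3
(293, 151, 54, 53)
((615.7107543945312, 230.8440399169922), (47.22905731201172, 48.538211822509766), 139.5426788330078) (616.0, 230.7, 24.4)
[ 0.0156 -0.0157  0.4446] [-0.0006  0.0009 -0.0003]
```

View pics/w23.png

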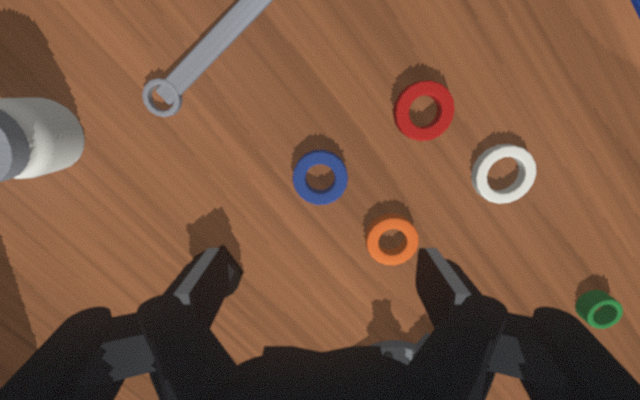

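step_arm(dp=[[0.015,-0.015,0.25],[0.015,-0.015,0.44],[0.015,-0.015,0.44],[0.015,-0.015,0.44],[0.015,-0.015,0.44]], dr=[[0,0,0],[0,0,0],[0,0,0],[0,0,0],[0,0,0]])

```text
clock: 19.6
tool_pos: [617.2, 230.5, 63.2]
orientation: [0.907, 0.422, 0.0, -0.0]
wrist_force: [0.1, 0.4, 0.2]
opening: 85.6
```

```bash
python3 - <<'E'
from h import *
c=cam("wrist","w24.png");st()
cv2.imwrite("pics/crop24.png",cv2.resize(c["bgr"][160:290,255:385],None,fx=4.5,fy=4.5))
E
```

```text
t19.65 p [616.9 230.7  62.9] yawx 49.92 tilt [-0.0004  0.0003] F [-0.3  1.6  0. ] op 85.4
```

View pics/crop24.png

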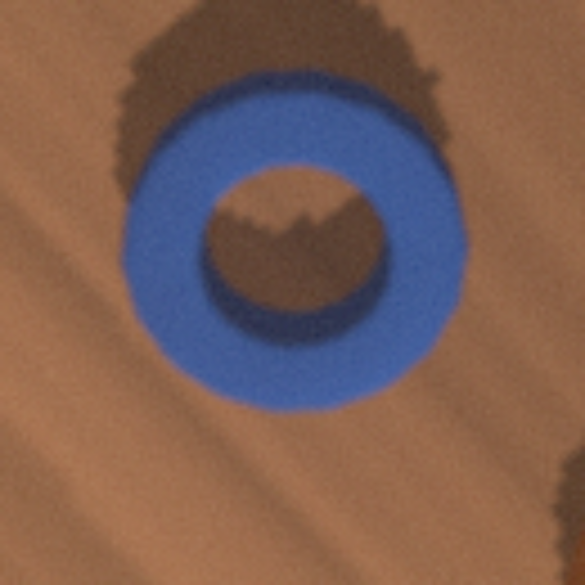

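```bash
python3 - <<'E'
from h import *
c=cam("wrist");st()
px=lambda x,y:(255+(x+.5)/4.5-.5,160+(y+.5)/4.5-.5)
for p in [(123,245),(468,245),(295.5,92),(295.5,411),(296,163),(296,346)]:print(onz(c,px(*p),14).round(1))
P=onz(c,px(295.5,251.5),14);print(P);print(rel([P[0],P[1],1.5]))
E
```

```text
t19.70 p [616.7 230.8  62.6] yawx 49.93 tilt [-0.0008  0.0002] F [-0.7  0.  -0.6] op 85.6
[597.7 247.6  14. ]
[634.9 216.2  14. ]
[630.7 248.9  14. ]
[599.6 212.1  14. ]
[624.2 241.1  14. ]
[606.3 220.   14. ]
[615.66520157 231.14145037  14.        ]
[-0.0019 -0.0048  0.3057]
```

step_arm(dp=[[-0.004,-0.005,0.15],[-0.004,-0.005,0.3],[-0.004,-0.005,0.302],[-0.004,-0.005,0.302],[-0.004,-0.005,0.302]], dr=[[0,0,0],[0,0,0],[0,0,0],[0,0,0],[0,0,0]])

```text
clock: 20.32
tool_pos: [616.5, 231.1, 3.9]
orientation: [0.907, 0.422, 0.001, -0.0]
wrist_force: [0.3, 0.7, -0.1]
opening: 85.4
```

step_arm(dp=[[0,0,0],[0,0,0],[0,0,0],[0,0,0],[0,0,0]], dr=[[0,0,0],[0,0,0],[0,0,0],[0,0,0],[0,0,0]], claw=1)

```text
clock: 20.95
tool_pos: [617.0, 231.4, 5.4]
orientation: [0.907, 0.422, 0.002, -0.001]
wrist_force: [-1.1, 0.7, 6.9]
opening: 46.6
```

step_arm(dp=[[0,0,-0.2],[0,0,-0.5],[0,0,-0.65],[0,0,-0.65],[0,0,-0.65]], dr=[[0,0,0],[0,0,0],[0,0,0],[0,0,0],[0,0,0]])

```text
clock: 21.58
tool_pos: [615.5, 231.1, 134.1]
orientation: [0.907, 0.422, 0.0, -0.001]
wrist_force: [1.1, -0.5, -0.7]
opening: 46.5
```

```bash
python3 - <<'E'
from h import *
c=cam("wrist","w25.png");st()
cv2.imwrite("pics/crop25.png",cv2.resize(c["bgr"][190:320,255:385],None,fx=4.5,fy=4.5))
E
```

```text
t21.62 p [615.3 231.  133.6] yawx 49.92 tilt [-0.0007  0.0013] F [-0.1 -1.4 -1.3] op 46.5
```

View pics/crop25.png

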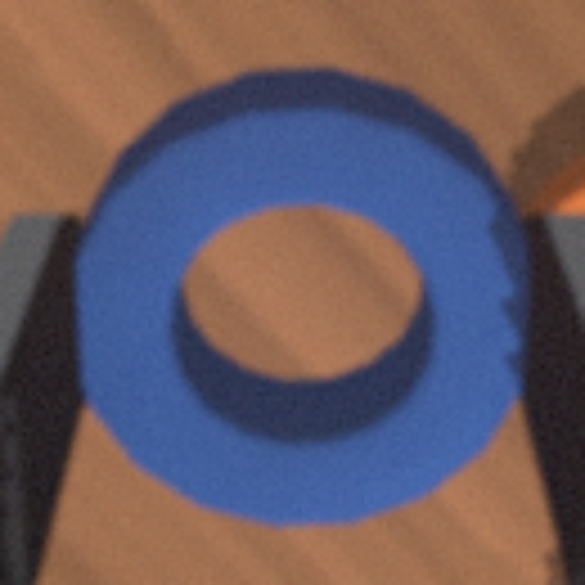

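```bash
python3 - <<'E'
from h import *
c=cam("wrist");X=np.load("X.npy")
print(rel([523.5,-5.8,133]),yawrel(35))
c["T"]=X
px=lambda x,y:(255+(x+.5)/4.5-.5,190+(y+.5)/4.5-.5)
for p in [(303,108),(303,525),(303,205),(303,443),(172,324),(434,324)]:print(onz(c,px(*p),-8.6).round(1))
E
```

```text
[-1.2013  0.4105  0.0014] [-0.0004 -0.      0.0829]
[22.5  0.3 -8.6]
[-25.7   0.3  -8.6]
[12.1  0.3 -8.6]
[-15.4   0.3  -8.6]
[ -1.3 -13.3  -8.6]
[-1.3 13.8 -8.6]
```

step_arm(dp=[[-1.0,0.4,0],[-1.0,0.4,0],[-1.0,0.4,0],[-1.0,0.4,0],[-1.0,0.4,0],[-1.0,0.4,0]], dr=[[0,0,0.083],[0,0,0.083],[0,0,0.083],[0,0,0.083],[0,0,0.083],[0,0,0.083]])

```text
clock: 22.42
tool_pos: [547.9, 27.6, 132.6]
orientation: [0.954, 0.301, -0.001, -0.001]
wrist_force: [-1.3, 0.2, -1.1]
opening: 46.3
```

```bash
python3 - <<'E'
from h import *
st();print(rel([523.9,-5.1,108]),yawrel(35))
E
```

```text
t22.43 p [547.9  27.6 132.6] yawx 35.05 tilt [-0.0018  0.0013] F [-1.3  0.2 -1.1] op 46.3
[-0.1918  0.0652  0.1229] [-0.0007  0.0002  0.0003]
```

Stay above the cross first (ring underside ≈103), then look.

step_arm(dp=[[-0.1,0.03,0],[-0.19,0.065,0.06],[-0.19,0.065,0.122],[-0.19,0.065,0.122],[-0.19,0.065,0.122]], dr=[[0,0,0],[0,0,0],[0,0,0],[0,0,0],[0,0,0]])

```text
clock: 23.05
tool_pos: [524.8, -4.1, 108.3]
orientation: [0.953, 0.302, -0.0, -0.001]
wrist_force: [0.3, -0.3, -0.3]
opening: 46.5
```

```bash
python3 - <<'E'
from h import *
c=cam("wrist","w26.png");st()
cv2.imwrite("pics/crop26.png",cv2.resize(c["bgr"][190:320,255:385],None,fx=4.5,fy=4.5))
E
```

```text
t23.10 p [524.8  -4.2 108.4] yawx 35.12 tilt [-0.0011  0.0013] F [ 0.1  0.7 -1.5] op 46.3
```

View pics/crop26.png

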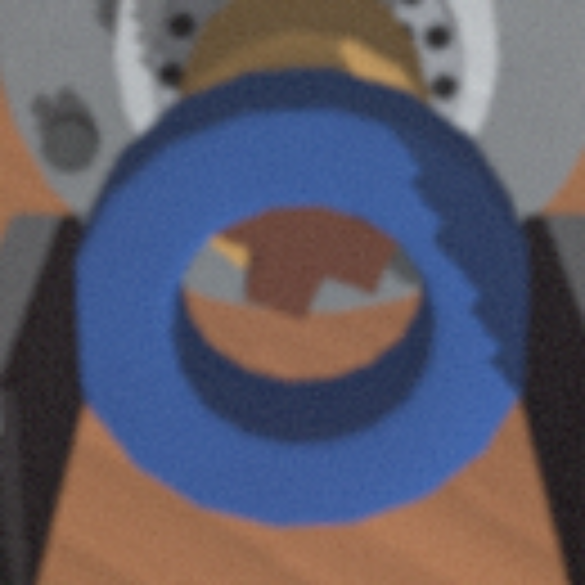

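step_arm(dp=[[-0.006,0.001,0.02],[-0.006,0.001,0.06],[-0.006,0.001,0.1],[-0.006,0.001,0.118],[-0.006,0.001,0.118]], dr=[[0,0,0],[0,0,0],[0,0,0],[0,0,0],[0,0,0]])

```text
clock: 23.72
tool_pos: [523.7, -5.2, 84.4]
orientation: [0.953, 0.302, -0.001, -0.001]
wrist_force: [0.1, 0.3, -0.5]
opening: 46.5
```

```bash
python3 - <<'E'
from h import *
c=cam("wrist","w27.png");st()
cv2.imwrite("pics/crop27.png",cv2.resize(c["bgr"][190:320,255:385],None,fx=4.5,fy=4.5))
E
```

```text
t23.77 p [523.9  -5.2  84.7] yawx 35.11 tilt [-0.0013  0.0011] F [-0.2  0.7 -2.4] op 46.2
```

View pics/crop27.png

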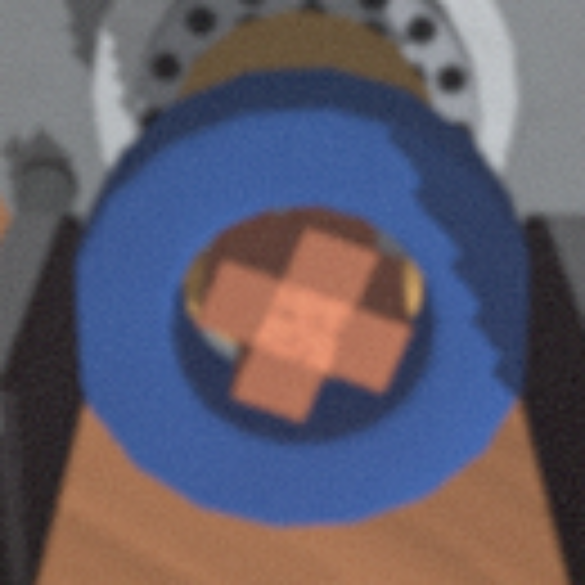

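The cross (305,325) is centred in the bore (303,324). Lower it.

step_arm(dp=[[0,0,0.03],[0,0,0.055],[0,0,0.063],[0,0,0.063]], dr=[[0,0,0],[0,0,0],[0,0,0],[0,0,0]])

```text
clock: 24.28
tool_pos: [523.8, -5.1, 72.4]
orientation: [0.953, 0.302, -0.001, -0.001]
wrist_force: [-1.8, 0.5, 4.1]
opening: 46.5
```

Contact (4 N) at the expected height. Release and back off upward.

step_arm(dp=[[0,0,0],[0,0,0],[0,0,0],[0,0,0]], dr=[[0,0,0],[0,0,0],[0,0,0],[0,0,0]], claw=0)

```text
clock: 24.78
tool_pos: [523.8, -5.1, 72.3]
orientation: [0.953, 0.302, -0.001, -0.001]
wrist_force: [-0.9, 0.2, 0.3]
opening: 85.4
```

step_arm(dp=[[0,0,-0.1],[0,0,-0.35],[0,0,-0.45],[0,0,-0.45],[0,0,-0.45]], dr=[[0,0,0],[0,0,0],[0,0,0],[0,0,0],[0,0,0]])

```text
clock: 25.4
tool_pos: [523.2, -5.0, 161.5]
orientation: [0.953, 0.302, -0.001, -0.001]
wrist_force: [0.0, -0.3, -0.6]
opening: 85.2
```

```bash
python3 - <<'E'
from h import *
c=cam("wrist","w28.png");st()
print(rel([488,220,170]), yawrel(35))
print("spots",[onz(c,p,48).round(1) for p in []])
E
```

```text
t25.45 p [523.1  -5.1 161.2] yawx 35.12 tilt [-0.0042  0.0015] F [-0.7  0.3 -0. ] op 85.6
[ 0.504  -1.0217 -0.0416] [-0.0012  0.0008  0.0006]
spots []
```

View pics/w28.png

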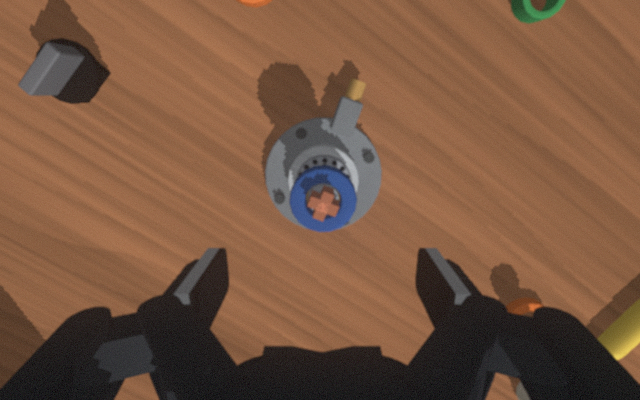

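```bash
python3 - <<'E'
from h import *
print(arm.get_obs()["joint_positions"].round(2))
E
```

```text
[-0.62  0.35  0.69  2.   -0.29  0.89 -0.74]
```

step_arm(dp=[[0.5,-1.0,-0.04],[0.5,-1.0,-0.04],[0.5,-1.0,-0.04],[0.5,-1.0,-0.04],[0.5,-1.0,-0.04],[0.5,-1.0,-0.04],[0.5,-1.0,-0.04]], dr=[[0,0,0.25],[0,0,0.25],[0,0,0.25],[0,0,0.25],[0,0,0.25],[0,0,0.25],[0,0,0.25]])

```text
clock: 26.32
tool_pos: [489.7, 215.0, 169.1]
orientation: [0.996, -0.086, -0.003, -0.0]
wrist_force: [-0.4, -0.4, 0.4]
opening: 85.9
```

```bash
python3 - <<'E'
from h import *
c=cam("wrist","w29.png");st()
print(arm.get_obs()["joint_positions"].round(2))
E
```

```text
t26.38 p [489.9 214.9 169.3] yawx -9.95 tilt [-0.0048  0.001 ] F [-0.6 -0.1 -0.1] op 85.4
[-1.14  0.4   0.84  1.97 -0.37  0.94 -1.86]
```

View pics/w29.png

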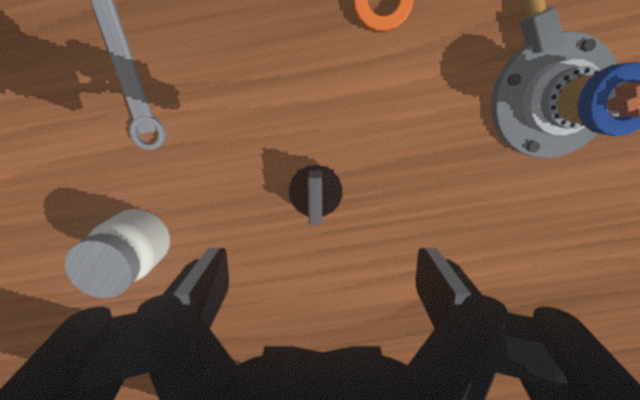

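```bash
python3 - <<'E'
from h import *
c=cam("wrist");st()
cv2.imwrite("pics/crop29.png",cv2.resize(c["bgr"][150:240,270:360],None,fx=6,fy=6))
m=mask(c,(0,0,60),(180,60,255),(295,160,340,235))
q=blobs(m,50)[0]; P=np.array([onz(c,tuple(p[0]),48)[:2] for p in q],np.float32); r=cv2.minAreaRect(P); print(r)
bx=cv2.boxPoints(r); print(bx.round(1)); print(rel([*r[0],110]))
E
```

```text
t26.43 p [490.  215.  169.5] yawx -9.96 tilt [-0.0045  0.0013] F [ 0.2  0.9 -0.6] op 85.4
((478.7036437988281, 222.35389709472656), (12.713797569274902, 48.948463439941406), 80.09193420410156)
[[453.5 220.3]
 [501.7 211.9]
 [503.9 224.4]
 [455.7 232.8]]
[-0.0604 -0.0264  0.2977]
```

View pics/crop29.png

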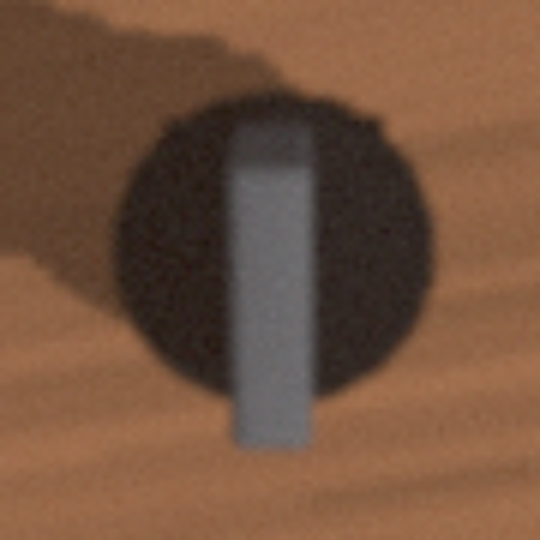

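```bash
python3 - <<'E'
from h import *
c=cam("wrist");st()
px=lambda x,y:(270+(x+.5)/6-.5,150+(y+.5)/6-.5)
for p in [(230,168),(313,168),(233,447),(311,447),(272,168),(272,447),(272,307)]: print(onz(c,px(*p),48).round(1))
a=onz(c,px(272,168),48);b=onz(c,px(272,447),48);P=(a+b)/2;print(P,np.linalg.norm(a-b),np.degrees(np.arctan2(*(a-b)[1::-1])))
print(rel([P[0],P[1],80]),yawrel(-9.95))
E
```

```text
t26.48 p [490.  215.1 169.6] yawx -9.96 tilt [-0.0044  0.0015] F [-0.3 -0.4  0.7] op 85.6
[497.4 224.8  48. ]
[495.4 213.3  48. ]
[455.6 232.3  48. ]
[453.6 220.9  48. ]
[496.4 219.   48. ]
[454.6 226.6  48. ]
[476.  222.7  48. ]
[475.45985306 222.80660404  48.        ] 42.479095896791755 -10.291345210524401
[-0.0763 -0.0251  0.4484] [-0.0002  0.0015 -0.    ]
```

step_arm(dp=[[-0.077,-0.025,0.2],[-0.077,-0.025,0.45],[-0.077,-0.025,0.45],[-0.077,-0.025,0.45],[-0.077,-0.025,0.45]], dr=[[0,0.0015,0],[0,0.0015,0],[0,0.0015,0],[0,0.0015,0],[0,0.0015,0]])

```text
clock: 27.1
tool_pos: [476.9, 223.1, 81.6]
orientation: [0.996, -0.087, 0.002, -0.002]
wrist_force: [0.3, -0.2, -0.1]
opening: 85.2
```

```bash
python3 - <<'E'
from h import *
c=cam("wrist","w30.png");st()
cv2.imwrite("pics/crop30.png",cv2.resize(c["bgr"][160:310,250:400],None,fx=4,fy=4))
E
```

```text
t27.15 p [476.6 223.2  81.4] yawx -9.97 tilt [0.003  0.0027] F [ 1.4  0.7 -0.2] op 85.5
```

View pics/crop30.png

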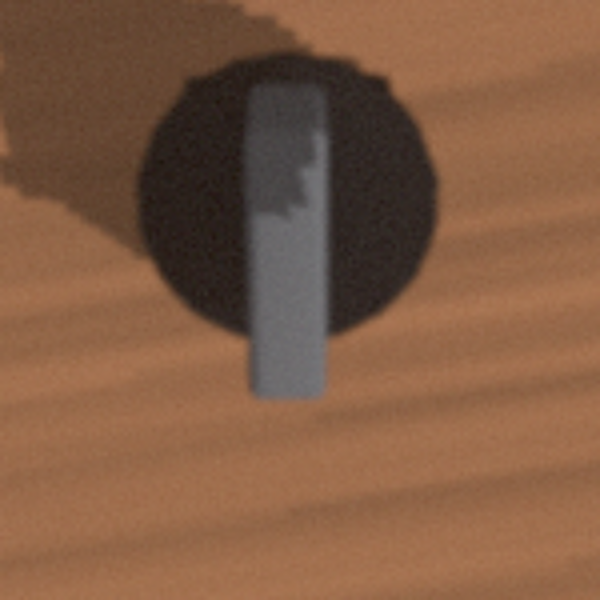

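```bash
python3 - <<'E'
from h import *
c=cam("wrist");st()
px=lambda x,y:(250+(x+.5)/4-.5,160+(y+.5)/4-.5)
a=onz(c,px(287,131),48);b=onz(c,px(289,398),48);P=(a+b)/2;print(P,np.linalg.norm(a-b),np.degrees(np.arctan2(*(a-b)[1::-1])))
print(rel([P[0],P[1],23]),yawrel(-9.95))
E
```

```text
t27.20 p [476.3 223.2  81.2] yawx -9.96 tilt [0.0026 0.0025] F [-0.8 -0.3  0.1] op 85.4
[475.23680347 222.89071373  48.        ] 42.51126364687089 -9.55721332412489
[-0.0058  0.0033  0.2908] [-0.0009 -0.0007 -0.0001]
```

step_arm(dp=[[-0.006,0.002,0.15],[-0.006,0.002,0.29],[-0.006,0.002,0.29],[-0.006,0.002,0.29],[-0.006,0.002,0.29]], dr=[[-0.001,-0.0007,0],[-0.001,-0.0007,0],[-0.001,-0.0007,0],[-0.001,-0.0007,0],[-0.001,-0.0007,0]])

```text
clock: 27.82
tool_pos: [476.1, 223.5, 24.4]
orientation: [0.996, -0.087, 0.001, -0.001]
wrist_force: [0.7, 0.1, -0.2]
opening: 85.8
```

step_arm(dp=[[0,0,0],[0,0,0],[0,0,0],[0,0,0],[0,0,0],[0,0,0],[0,0,0]], dr=[[0,0,0],[0,0,0],[0,0,0],[0,0,0],[0,0,0],[0,0,0],[0,0,0]], claw=1)

```text
clock: 28.7
tool_pos: [476.3, 223.7, 24.5]
orientation: [0.996, -0.087, 0.001, -0.001]
wrist_force: [0.6, 0.4, 3.0]
opening: 10.8
```

```bash
python3 - <<'E'
from h import *
c=cam("wrist","w31.png");st()
E
```

```text
t28.75 p [476.3 223.7  24.5] yawx -9.96 tilt [0.0021 0.0014] F [-1.   0.9  4. ] op 10.5
```

View pics/w31.png

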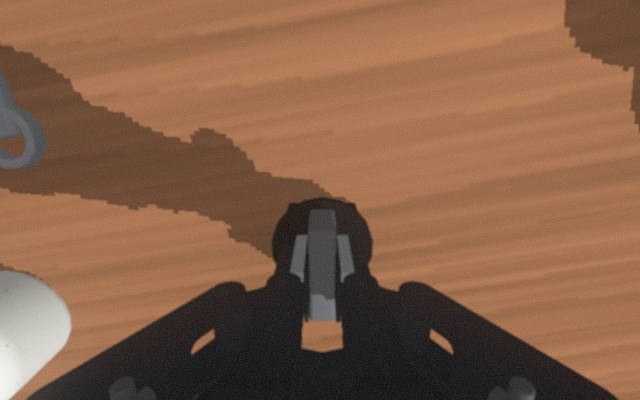

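step_arm(dp=[[0,0,-0.2],[0,0,-0.5],[0,0,-0.63],[0,0,-0.63],[0,0,-0.63]], dr=[[0,0,0],[0,0,0],[0,0,0],[0,0,0],[0,0,0]])

```text
clock: 29.38
tool_pos: [474.8, 223.3, 149.1]
orientation: [0.996, -0.087, -0.0, -0.0]
wrist_force: [-0.9, 1.0, -2.3]
opening: 10.7
```

```bash
python3 - <<'E'
from h import *
c=cam("wrist","w32.png");st()
cv2.imwrite("pics/crop32.png",cv2.resize(c["bgr"][190:340,245:395],None,fx=4,fy=4))
print(rel([522.7,-6.3,150]),yawrel(14.4))
E
```

```text
t29.43 p [474.7 223.1 148.9] yawx -9.95 tilt [-0.0007 -0.0004] F [-0.7 -1.  -2.6] op 10.8
[ 0.4346  1.0885 -0.0052] [ 1.000e-04  2.000e-04 -1.353e-01]
```

View pics/crop32.png

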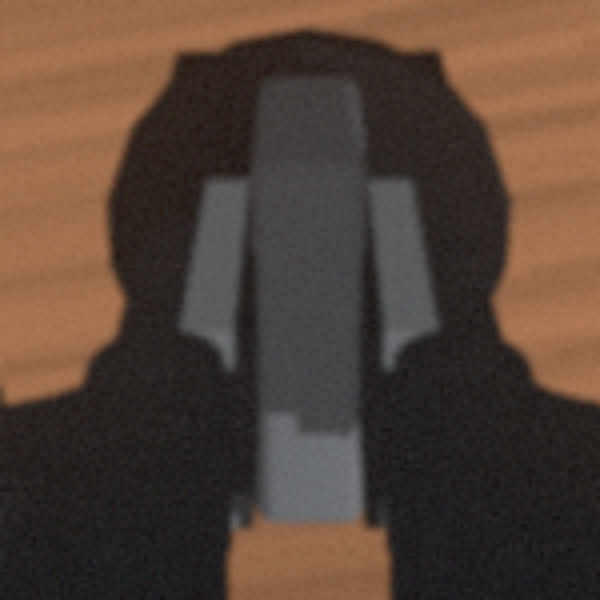

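```bash
python3 - <<'E'
from h import *
c=cam("wrist");c["T"]=np.load("X.npy")
px=lambda x,y:(245+(x+.5)/4-.5,190+(y+.5)/4-.5)
for p in [(309,160),(309,520),(250,170),(368,170),(258,515),(362,515)]: print(onz(c,px(*p),-23.5).round(1))
print(onz(c,px(309,78),4.5))
for p in [(110,215),(508,215),(309,28)]: print(onz(c,px(*p),10.5))
E
```

```text
[ 21.3   0.2 -23.5]
[-21.5   0.2 -23.5]
[ 20.2  -5.7 -23.5]
[ 20.3   6.1 -23.5]
[-20.9  -5.4 -23.5]
[-20.9   6.  -23.5]
[19.91159578  0.23619234  4.5       ]
[ -1.26329781 -25.7227991   10.5       ]
[-1.25422054 26.23410562 10.5       ]
[24.36159984  0.23889775 10.5       ]
```

```bash
cat > fit.py <<'E'
from h import *
from scipy.optimize import least_squares
c=cam("wrist");X=np.load("X.npy")
px=lambda x,y:(245+(x+.5)/4-.5,190+(y+.5)/4-.5)
obs=[((309,160),(22,0,-23.5)),((309,520),(-22,0,-23.5)),((309,78),(22,0,4.5)),((309,28),(26,0,10.5)),((178,55),(18,-18,24.5)),((441,55),(18,18,24.5)),((250,170),(20.5,-6,-23.5)),((368,170),(20.5,6,-23.5)),((110,215),(0,-26,10.5)),((508,215),(0,26,10.5))]
def T(p):
    M=X.copy();M[:3,:3]=M[:3,:3]@R.from_rotvec([p[2],0,0]).as_matrix();M[2,3]+=p[1];return M
def res(p):
    c["T"]=T(p);r=[]
    for i,(uv,P) in enumerate(obs):
        d=proj(c,np.array(P)+[p[0],p[3],0])-px(*uv)
        if i<4: r.append(d[1])
        elif i<6: r+=list(d)
        else: r.append(d[0])
    return np.array(r)
s=least_squares(res,[0,0,0,0],loss="soft_l1");print(s.x,res(s.x).round(2))
s2=least_squares(lambda q:res([q[0],q[1],0,q[2]]),[0,0,0],loss="soft_l1");print(s2.x,s2.fun.round(2))
print("zero",res([0,0,0,0.2]).round(2))
E
python3 fit.py
```

```text
[ 0.43913061 -4.24397477  0.02023966  0.24705398] [-0.04  1.25 -1.22  0.08  0.49 -0.08 -0.78 -0.06  0.28 -0.12  0.83 -0.87]
[-2.79096308 -3.52111318  0.24710503] [ 1.33  0.86 -1.09  0.06  0.55 -0.68 -0.85 -0.67  0.33 -0.19  1.04 -1.09]
zero [-1.53  0.91 -4.07 -3.14 -0.3  -3.45 -0.16 -3.43 -0.24  0.18 -0.26  0.04]
```

step_arm(dp=[[0.2,0.98,0],[0.2,0.98,0],[0.2,0.98,0],[0.2,0.98,0],[0.2,0.98,0],[0.2,0.98,0]], dr=[[0,0,-0.135],[0,0,-0.135],[0,0,-0.135],[0,0,-0.135],[0,0,-0.135],[0,0,-0.135]])

```text
clock: 30.28
tool_pos: [480.5, 24.9, 148.7]
orientation: [0.992, 0.126, -0.001, 0.0]
wrist_force: [-0.6, 0.3, -2.0]
opening: 11.0
```

```bash
python3 - <<'E'
from h import *
st();print(rel([479,-17.5,120]),yawrel(14.4))
E
```

```text
t30.27 p [480.5  24.9 148.7] yawx 14.49 tilt [-0.0012 -0.0006] F [-0.6  0.3 -2. ] op 11.0
[-0.0601  0.2034  0.1434] [0.0001 0.0004 0.0005]
```

step_arm(dp=[[-0.06,0.2,0.06],[-0.06,0.2,0.14],[-0.06,0.2,0.14],[-0.06,0.2,0.14],[-0.06,0.2,0.14]], dr=[[0,0,0],[0,0,0],[0,0,0],[0,0,0],[0,0,0]])

```text
clock: 30.9
tool_pos: [479.3, -15.8, 121.0]
orientation: [0.992, 0.127, -0.0, 0.0]
wrist_force: [-0.5, 0.3, -1.2]
opening: 11.1
```

```bash
python3 - <<'E'
from h import *
c=cam("wrist","w33.png");st()
cv2.imwrite("pics/crop33.png",cv2.resize(c["bgr"][120:270,245:395],None,fx=4,fy=4))
E
```

```text
t30.95 p [479.3 -16.1 121. ] yawx 14.57 tilt [-0.0004 -0.0002] F [-0.1 -0.3 -1.5] op 11.1
```

View pics/crop33.png

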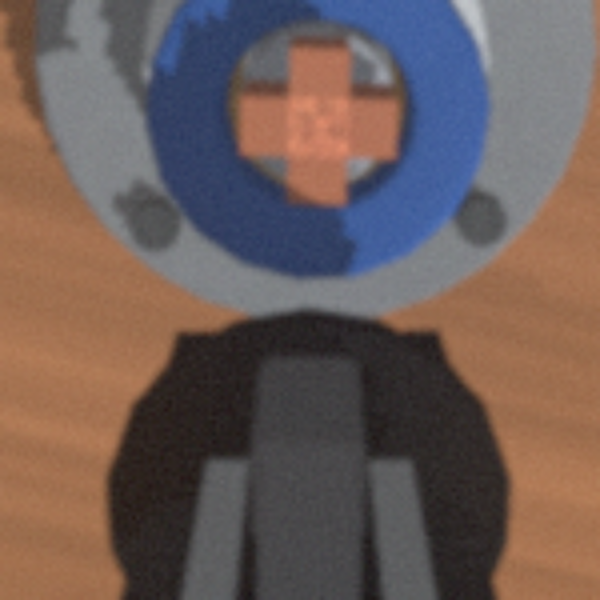

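```bash
cat > cr.py <<'E'
from h import *
from scipy.optimize import least_squares
c=cam("wrist");X=np.load("X.npy");st()
px=lambda x,y:(245+(x+.5)/4-.5,120+(y+.5)/4-.5)
o=arm.get_obs();z=o["tool_pos"][2]-93
for nm,M in (("raw",X),("pitch",None),("dz",None)):
    M=X.copy()
    if nm=="pitch": M[:3,:3]=M[:3,:3]@R.from_rotvec([.0202,0,0]).as_matrix();M[2,3]-=4.24
    if nm=="dz": M[2,3]-=3.52
    c["T"]=M
    t,b,l,r=[onz(c,px(*p),z)[:2] for p in [(321.5,42),(316.5,205),(240,127),(402,124)]]
    k=[onz(c,px(*p),24.5)[:2] for p in [(178,335),(441,335)]]
    print(nm,t,b,l,r,"ctr",(t+b)/2,(l+r)/2,"ang",np.degrees(np.arctan2(*(t-b)[::-1])),np.degrees(np.arctan2(-(r-l)[0],(r-l)[1])),"boss",k, "c",np.mean(k,0)[0]-18)
E
python3 cr.py
```

```text
t31.00 p [479.2 -16.2 121. ] yawx 14.55 tilt [-0.0004 -0.0001] F [ 0.9 -0.5 -1.8] op 10.8
raw [55.28929273  1.87204243] [33.44553483  1.26688069] [44.09578654 -8.95585098] [44.50629888 12.63419283] ctr [44.36741378  1.56946156] [44.30104271  1.83917093] ang 1.5869223205080274 -1.0892887035399539 boss [array([ 16.0107299 , -17.69604589]), array([16.02022513, 18.34643655])] c -1.98452248683666
pitch [58.40115255  1.91172703] [36.15535638  1.28980499] [46.98711073 -9.15260927] [47.40547689 12.90493486] ctr [47.27825446  1.60076601] [47.19629381  1.8761628 ] ang 1.601391507357186 -1.0866006228814435 boss [array([ 18.38871425, -18.02801402]), array([18.39889012, 18.68560303])] c 0.3938021831983427
dz [54.92276581  1.90909049] [32.62704123  1.29140742] [43.49765607 -9.14284161] [43.91666228 12.89391931] ctr [43.77490352  1.60024896] [43.70715917  1.87553885] ang 1.5869223205080267 -1.0892887035399366 boss [array([ 14.80651686, -18.07167012]), array([14.81621273, 18.73235924])] c -3.1886352043595387
```

step_arm(dp=[[0,0,-0.02],[0.12,0.004,-0.02],[0.233,0.007,-0.02],[0.233,0.007,-0.02],[0.233,0.007,-0.02],[0.233,0.007,-0.02]], dr=[[0,0,0],[0,0,0],[0,0,0],[0,0,0],[0,0,0],[0,0,0]])

```text
clock: 31.75
tool_pos: [523.7, -6.2, 125.0]
orientation: [0.992, 0.126, -0.001, -0.0]
wrist_force: [0.2, 0.2, -1.5]
opening: 10.8
```

```bash
python3 - <<'E'
from h import *
c=cam("wrist","w34.png");s=cam("scene","s34.png");st()
y=np.radians(14.55);P=np.array([479.2+46.6*np.cos(y)+1.4*np.sin(y),-16.2+46.6*np.sin(y)-1.4*np.cos(y),118]);print(P,rel(P),yawrel(14.5))
cv2.imwrite("pics/crop34.png",cv2.resize(s["bgr"][140:230,270:370],None,fx=6,fy=6))
E
```

```text
t31.85 p [524.   -6.  125.1] yawx 14.52 tilt [-0.0007  0.0002] F [-0.2 -1.1 -1.1] op 11.0
[524.65719556  -5.84802568 118.        ] [ 0.0032 -0.0001  0.0354] [-0.0001  0.0002  0.0001]
```

View pics/crop34.png

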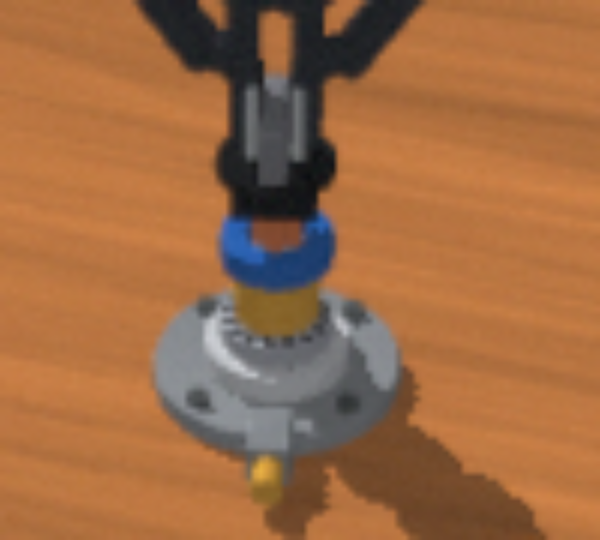

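step_arm(dp=[[0.003,0,0.02],[0.003,0,0.033],[0.003,0,0.045],[0.003,0,0.045]], dr=[[0,0,0],[0,0,0],[0,0,0],[0,0,0]])

```text
clock: 32.35
tool_pos: [524.4, -5.9, 115.8]
orientation: [0.992, 0.126, -0.001, -0.0]
wrist_force: [0.1, 0.5, -0.9]
opening: 10.9
```

No contact at the riding height (117.5), so the socket is over the cross. I'll continue.

step_arm(dp=[[0,0,0.015],[0,0,0.03],[0,0,0.03]], dr=[[0,0,0],[0,0,0],[0,0,0]])

```text
clock: 32.72
tool_pos: [524.2, -5.9, 109.5]
orientation: [0.992, 0.126, -0.001, -0.0]
wrist_force: [0.2, 0.1, -0.6]
opening: 10.8
```

step_arm(dp=[[0,0,0.01],[0,0,0.018],[0,0,0.022],[0,0,0.022]], dr=[[0,0,0],[0,0,0],[0,0,0],[0,0,0]])

```text
clock: 33.22
tool_pos: [524.3, -6.0, 105.5]
orientation: [0.992, 0.126, -0.001, -0.0]
wrist_force: [-0.3, 0.1, 4.5]
opening: 10.5
```

Contact at 105.5, exactly the home height (81 + 24.5). I'll release and back off.

step_arm(dp=[[0,0,0],[0,0,0],[0,0,0],[0,0,0],[0,0,0]], dr=[[0,0,0],[0,0,0],[0,0,0],[0,0,0],[0,0,0]], claw=0)

```text
clock: 33.85
tool_pos: [524.3, -5.9, 105.5]
orientation: [0.992, 0.126, -0.001, -0.0]
wrist_force: [-0.9, -0.0, -0.2]
opening: 85.3
```

step_arm(dp=[[0,0,-0.1],[0,0,-0.3],[0,0,-0.5],[0,0,-0.5],[0,0,-0.5]], dr=[[0,0,0],[0,0,0],[0,0,0],[0,0,0],[0,0,0]])

```text
clock: 34.48
tool_pos: [523.9, -5.7, 204.9]
orientation: [0.992, 0.126, -0.001, -0.0]
wrist_force: [-0.7, 0.0, -0.3]
opening: 85.1
```

```bash
python3 - <<'E'
from h import *
c=cam("wrist","w35.png");s=cam("scene","s35.png");st()
a=cv2.resize(s["bgr"][130:230,270:370],None,fx=4,fy=4);b=cv2.resize(c["bgr"][110:260,245:395],(400,400))
cv2.imwrite("pics/fin.png",np.hstack([a,b]))
E
```

```text
t34.58 p [523.6  -5.8 204.2] yawx 14.52 tilt [-0.0042 -0.0001] F [-0.5  1.1  0. ] op 85.5
```

View pics/fin.png

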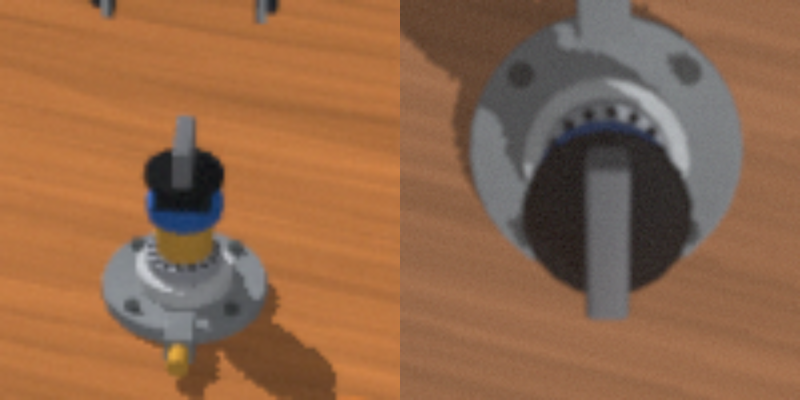

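View pics/s35.png

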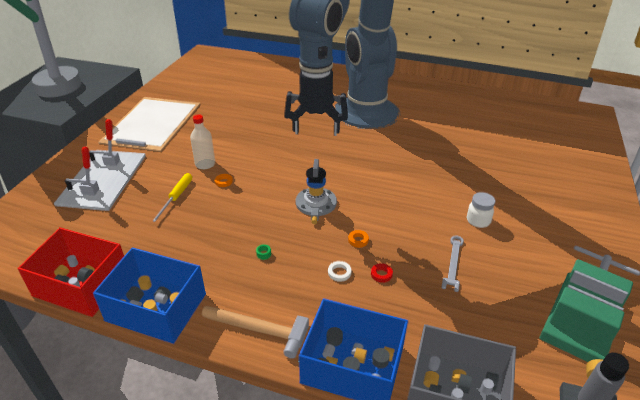

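The stack is complete: the cap sits directly on the blue ring with no copper showing, the brass and the perforated plate are below it, and the gripper is clear. The bystanders are at the same pixels as at the start (for example green (263,252), white (340,271), jar (481,210)).

```bash
python3 -c "
from cell import arm
print(arm.hand_in())"
```

```text
the job is handed in; nothing more can be done
None
```

I rebuilt the filter on its post in the order asked: support plate, brass spacer, blue clamp ring, then the black cap. I handed the job in at about 34.6 s of the 72 s allowed, and no verdict came back.

- **Layers:** I held each part as I lowered it and checked its bore against the cross in the wrist camera on the way down. Each met light contact (4 to 12 N) at its expected seated height before I let go.
- **Cap:** I turned it to about 14.5° to line up with the cross. It passed the height where it would have ridden on top without contact, then met 4.5 N with its underside 81 mm above the bench, which is the home height.
- **Last pictures:** The cap lies directly on the blue ring with no copper showing. The gripper is open and well clear, and the bystanders are at the same pixels as at the start.
- **Disagreements:** The wrist camera sized some parts 2–3% small, which left the cap's position in the gripper uncertain by up to 3 mm. I measured the post and cap in one view so that error cancelled. The two cross arms gave angles 2.7° apart, within the 5° allowed.

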